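Eject a formed splint from its mould and lay it in the tray

TASK

Press the red ejector lever on the aluminium mould right down so that one end of the teal splint comes up, then take that end, lift its heel clear of the groove and draw it out from under the yellow keeper plate without prying it against the plate, and lay it gently, hollow side up and flat, in the empty white tray. Do not drop it, and leave everything else on the bench where it is.

Things in the scene. Friction and masses are not known exactly. Their poses are not given: they have to be found in the camera images.
- mould: Fixed aluminium block 205 x 110 mm, rim 38 mm above the bench, with an open cavity 179 (x) x 52 (y) mm, floor 10 mm above the bench. Origin: centre of the underside. Ejector lever at the -x end (end wall there 32 mm high). At the far end a groove in the floor (mould x = 77 to 89 mm, 7 mm deep) holds the splint's heel, under the yellow keeper plate (x = 44 to 89 mm).
- keeper: Fixed yellow keeper plate of the mould, 45 (x) x 52 (y) x 6 mm, roofing the far end of the cavity over the splint's tongue. Origin: centre of its underside, 28.5 mm above the bench.
- splint: Teal rigid splint, about 130 g: gutter 120 long, 48 wide (y), 28 high, 5 mm walls; its floor runs on at +x as a 55 mm tongue, 42 wide, 175 over all, with an 8 x 42 mm heel 5 mm down at the tip. Origin: middle of the 175 mm underside (above heel); z out of the hollow. Starts rim-flush in the mould, 2 mm end and side play. With the lever end raised, lift 5 to 7 mm to free the heel.
- splint_grip (a point): Point on the splint midway between its two side walls, 15 mm in from the -x (lever) end, 20 mm above its underside; the walls can be pinched here from outside (48 mm across, along splint y) once this end has been raised. Axes as the splint.
- ejector (a joint): Angle of the ejector lever, rad: 0 = at rest with the red pad high, 0.5 = pad pressed down to its stop. It stays where it is left. Its hinge lies along mould y at mould x = -105 mm, 14 mm up; its inner toe, under the splint, lifts the splint's lever end by about 25 mm.
- lever_pad (a point): Centre of the top of the red press pad (30 x 42 mm) on the outer end of the ejector lever, 70 mm out from the hinge and 56 mm above the bench at rest; it sinks about 40 mm when pressed down to its stop.
- tray: Fixed white open tray, 215 (x) x 130 (y) x 16 mm, walls 4 mm. Origin: centre of the underside.
- tray_in (a point): Centre of the tray's inner floor, 4 to 5 mm above the bench; inside 207 x 122 mm. Axes as the tray.
- meter: Purple glucose meter, about 90 x 50 x 18 mm, lying on the notepad. Origin under its middle.
- jar: Amber jar, 54 mm across, 65 mm high. Origin: centre of its underside.
- dish: White bowl, 72 mm across, 30 mm high. Origin: centre of its underside.
- bottle: Blue bottle, 64 mm across, 175 mm high. Origin: centre of its underside.
- syringe_cup: Pink cup of white syringes, 74 mm across, 113 mm high. Origin: centre of its underside.
- tape: White roll of tape, 68 mm across, 25 mm high. Origin: centre of its underside.
- spare_splint: Smaller pink finished splint, 122 x 42 x 24 mm, lying on the bench. Origin: centre of its underside.
- notepad: Fixed blue clipboard with paper, 200 x 140 x 10 mm. Origin: centre of its underside.
Mind the look-alikes: they are no part of the job. What is meant by the splint is not green, and is the smaller of those in its own colour.

How it is judged:
By the outcome, as a careful person would: the job done as asked, in the order asked, and still so for the second after the job is handed in, with the robot touching nothing.
It also fails if it takes over 58 s, if anything falls off the work surface, if the arm or the gripper's body presses on something with over 40 N, if the wrist force passes 120 N, or if a joint passes its speed limit or range.

ROBOT

A 6-joint arm with a two-finger parallel gripper is mounted at the origin on the work surface. World frame = base frame: x ahead of the robot, y to its left, z up, the work surface at z = 0. Lengths are in m, angles in rad, forces in N, time in s.
With the tool pointing down it reaches from about 0.4 to 0.925 m from the base axis. Payload 12.5 kg.
Tool frame: the origin (TCP) lies midway between the tips of the shut fingers; the grasp point (between the pads) lies 19 mm behind it; x points along the fingers, z is the direction in which the jaws open and shut, and the axes are right-handed (so a half turn about x gives the same grasp; the last joint's range is limited). The gripper opens to 95 mm and grips with 3 to 60 N. Pads are 20 mm wide; open, the fingers measure 119 mm over their backs; the gripper's body (75 mm by 180 mm) begins 59 mm behind the grasp point.
Start: joints at [-1.308, 0.491, 1.559, -0, 1.092, -0.106], TCP at [0.225, -0.583, 0.177] pointing down, gripper open.
Joint ranges: [-3.1, 3.1], [-0.84, 2.19], [0.05, 2.79], [-1.13, 4.28], [0.06, 2.93], [-2.69, 2.69]. Speed limits (rad/s): [2.22, 2.22, 2.79, 3.14, 3.14, 3.14].

INTERFACE

Orientations are given as a rotation vector (axis times angle).
In Python, from station import manip gives the robot as it stands. The module is installed in compiled form; this text tells all that it offers.
- The arm moves only by the tool step_arm, never from a script. Its argument "commands" is a list of rows, each an object with "xyz": the shift along the tool's x, y, z in mm, a list of three; "delta_rot": the turn, a rotation vector about the tool's x, y, z in rad, a list of three; "claw": the closure, from 0 (fully open) to 1 (shut). A call has 1 to 8 rows; each row shifts and turns the commanded pose from where the row before left it, along the tool's axes as they then stand; what a row does not reach is not made up. A row lasts 1/12 s, in which the tool goes at most 41.7 mm and 7.16 degrees, less where a joint would pass 70% of its speed; a pose out of reach is approached as far as the arm can. A call with a gripper value outside its range is refused whole. The fingers move at their own pace and stop on an object; the grip force is fixed at half the most. Time passes only in rows, so rows that do not move let the fingers close. It gives the time, the measured TCP pose, the force and the opening at its end, in the units of the state.
- manip.observe(): the state, without advancing time (a new reading comes with each control period).
- manip.camera(name): name is "scene" or "top" or "wrist"; returns a dict with "pixels" (400x640x3 uint8, red, green, blue), "mtx" (3x3 intrinsics, pixels), "R" (3x3) and "t" (3): a world point X has camera coordinates R X + t. Camera axes: x right, y down, z forward; pixel columns grow to the right and rows downward; lengths in m; the calibration is good to about 2 mm. A picture is of the moment at which its call begins. There is no depth.
- manip.sign_off(): hands the job in, once; it reports no verdict.
The state is a dict: "time_s": time; "joints": joint angles; "qd": joint speeds; "joint_torque": joint torques, N m; "eef_pos": TCP position; "tool_rot": TCP orientation; "contact_force": force on the tool from outside, world axes, zero at the start; "torque": the same for the moment, N m; "grip_width": opening from 0.0 (shut) to 1.0 (fully open).
Only numpy, scipy, OpenCV 4.12 (cv2) and the standard library are available. Lean on these libraries where they do the work, as an engineer would, in place of code of your own. Each camera call takes 0.05 s, during which the arm holds its last target. There are 200 camera calls.

## Working session

There is one attempt and no reset: what is moved stays moved. The work goes in short steps, Python scripts to look and compute and a tool call to move; the robot and the scene stay as the last step left them, time stands still between calls to the robot, and variables do not carry over. Pictures are saved under pics/ and viewed, about 8 in all and at most 12, crops included, and the job is handed in when it is done.

Besides the shell and the picture viewer there is one more tool, called after "Emit:" as name(argument=value, ...) on one line, values as JSON. step_arm: Moves the arm, as the interface text tells. Its arguments: {"type":"object","properties":{"commands":{"type":"array","items":{"type":"object","properties":{"xyz":{"type":"array","items":{"type":"number"}},"delta_rot":{"type":"array","items":{"type":"number"}},"claw":{"type":"number"}}}}},"required":["commands"]}

```bash
mkdir -p pics
python3 - <<'E'
from station import manip
import cv2,numpy as np
s=manip.observe();print({k:np.round(v,3).tolist() for k,v in s.items()})
for n in("top","scene"):
    c=manip.camera(n);cv2.imwrite(f"pics/{n}0.png",c["pixels"][:,:,::-1]);np.savez(f"{n}0.npz",**c)
    print(n,c["mtx"].round(1).tolist(),c["R"].round(3).tolist(),c["t"].round(3).tolist())
E
```

```text
{'time_s': 0.0, 'joints': [-1.308, 0.492, 1.559, 0.0, 1.092, -0.106], 'qd': [-0.0, -0.001, 0.001, 0.001, 0.0, 0.001], 'joint_torque': [-0.001, -61.265, -25.818, 0.069, 0.048, -0.0], 'eef_pos': [0.225, -0.583, 0.176], 'tool_rot': [0.934, 1.362, -0.933], 'contact_force': [-0.097, 0.102, -0.183], 'torque': [0.098, -0.0, -0.023], 'grip_width': 1.002}
top [[497.0, 0.0, 320.8], [0.0, 497.0, 198.5], [0.0, 0.0, 1.0]] [[-0.007, -1.0, -0.016], [-0.997, 0.008, -0.073], [0.073, 0.015, -0.997]] [0.019, 0.545, 1.324]
scene [[379.1, 0.0, 324.6], [0.0, 379.1, 198.1], [0.0, 0.0, 1.0]] [[0.075, 0.997, -0.017], [0.804, -0.071, -0.59], [-0.589, 0.03, -0.807]] [-0.03, -0.383, 1.502]
```

View pics/top0.png

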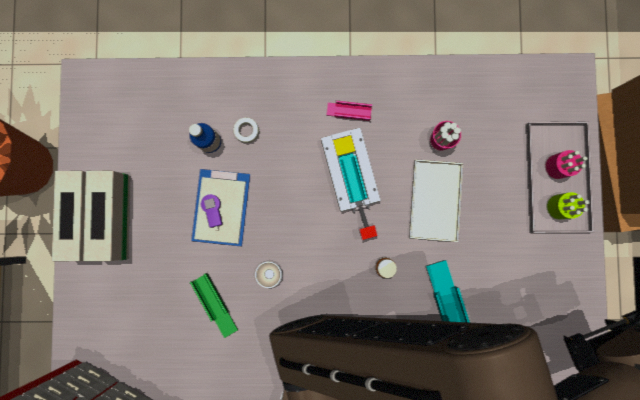

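View pics/scene0.png

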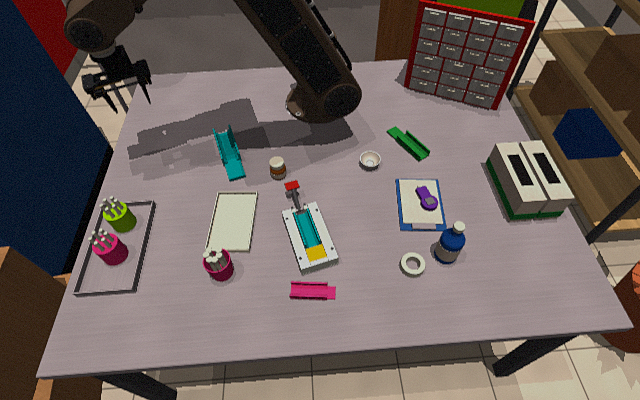

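The top view shows the mould at about (351,171), with the keeper at (344,145), the red pad at (368,233), and the tray at (436,200). A larger teal decoy is at (447,292). Next I'll measure these.

```bash
cat > h.py <<'E'
import cv2,numpy as np
def bp(c,uv,z):
    uv=np.atleast_2d(uv).astype(float);d=np.linalg.inv(c["mtx"])@np.c_[uv,np.ones(len(uv))].T
    d=c["R"].T@d;o=-c["R"].T@c["t"]
    return (o[:,None]+d*((z-o[2])/d[2])).T
def proj(c,X):
    p=c["mtx"]@(c["R"]@np.atleast_2d(X).T+c["t"][:,None]);return (p[:2]/p[2]).T
def seg(c,lo,hi,box):
    h=cv2.cvtColor(c["pixels"],cv2.COLOR_RGB2HSV);m=cv2.inRange(h,np.array(lo),np.array(hi))
    k=np.zeros_like(m);x0,y0,x1,y1=box;k[y0:y1,x0:x1]=m[y0:y1,x0:x1]
    n,l,s,ce=cv2.connectedComponentsWithStats(k);i=1+np.argmax(s[1:,4]);return (l==i).astype(np.uint8),ce[i],s[i,4]
def rect(c,m,z):
    ct=max(cv2.findContours(m,0,1)[0],key=cv2.contourArea)[:,0]
    P=bp(c,ct,z)[:,:2]*1000;return cv2.minAreaRect(P.astype(np.float32))
E
python3 - <<'E'
from h import *
B={"top":dict(k=(325,125,365,165),p=(350,220,385,250),t=(400,150,475,250),s=(325,125,385,215),m=(315,120,385,215)),
"scene":dict(k=(295,235,340,268),p=(278,175,305,195),t=(200,185,260,255),s=(280,200,340,255),m=(275,195,342,275))}
for n in B:
    c=dict(np.load(n+"0.npz"));b=B[n]
    for k,lo,hi,z in(("k",(20,120,80),(35,255,255),.0345),("p",(0,150,80),(8,255,255),.056),("s",(80,100,60),(100,255,255),.02),("t",(0,0,170),(180,40,255),.016),("m",(0,0,150),(180,40,255),.038)):
        m,ce,a=seg(c,lo,hi,b[k]);print(n,k,ce.round(1),a,bp(c,ce,z)[0].round(4),np.round(np.concatenate([np.atleast_1d(q) for q in rect(c,m,z)]),1))
    x0,y0,x1,y1=b["m"];cv2.imwrite(f"pics/{n}c.png",cv2.resize(c["pixels"][y0-5:y1+40,x0-10:x1+100,::-1],None,fx=4,fy=4))
E
```

```text
top k [343.8 145.1] 314 [ 0.6873 -0.048   0.0345] [687.4 -48.1  45.1  50.6  14.6]
top p [367.9 232.1] 172 [ 0.453  -0.1078  0.056 ] [ 453.1 -107.7   29.5   39.6   14.8]
top s [352.4 177.3] 879 [ 0.6016 -0.0708  0.02  ] [602.2 -70.8 132.1  50.   14.6]
top t [434.8 201.4] 3422 [ 0.5346 -0.2925  0.016 ] [ 535.2 -295.9  129.8  206.6   85.3]
top m [349.7 164.3] 4809 [ 0.6346 -0.0631  0.038 ] [628.2 -62.4 186.  253.9  89.4]
scene k [315.7 252.3] 249 [ 0.6876 -0.0464  0.0345] [686.6 -47.   44.1  51.6  15.2]
scene p [291.4 184.9] 94 [ 0.4567 -0.1075  0.056 ] [ 456.6 -107.3   28.9   40.5   13. ]
scene s [306.9 228.9] 538 [ 0.5994 -0.0679  0.02  ] [593.1 -68.3 132.7  49.   14.7]
scene t [232.  223.2] 2175 [ 0.5571 -0.2939  0.016 ] [ 548.  -296.7  128.9  227.9   84.9]
scene m [306.2 231.5] 3500 [ 0.6191 -0.0698  0.038 ] [620.  -70.  206.1 266.7  85. ]
```

```bash
cat >> h.py <<'E'
from scipy.spatial.transform import Rotation as Ro
def Rt(yaw,pitch=0,sgn=1):
    "tool down, jaws along y of frame at yaw; pitch>0: tool leans as a splint whose -x end is raised"
    z=np.array([0,sgn,0.]);x=np.array([0,0,-1.]);M=np.c_[x,np.cross(z,x),z]
    return Ro.from_euler("z",yaw)*Ro.from_euler("y",pitch)*Ro.from_matrix(M)
def rows(p0,R0,p1,R1,n):
    "n equal rows (tool axes) from pose 0 to pose 1"
    rv=(R0.inv()*R1).as_rotvec();out=[];p=np.array(p0);R=R0;st=(np.array(p1)-p)/n
    for i in range(n):
        out.append((np.round(R.inv().apply(st)*1000,1).tolist(),np.round(rv/n,4).tolist()));R=R*Ro.from_rotvec(rv/n)
    return out
def cur():
    from station import manip
    s=manip.observe();return s["eef_pos"],Ro.from_rotvec(s["tool_rot"]),s
YM=np.arctan2(60.1,233.4);OM=np.array([.6228,-.0639])
def mw(x,y,z):
    c,s=np.cos(YM),np.sin(YM);return np.array([OM[0]+c*x-s*y,OM[1]+s*x+c*y,z])
E
python3 - <<'E'
from h import *
p,R,s=cur();print(R.as_matrix().round(3).tolist(),YM)
for sg in(1,-1):
    R1=Rt(YM,0,sg);print(sg,(R.inv()*R1).as_rotvec())
sg=min((1,-1),key=lambda g:(R.inv()*Rt(YM,0,g)).magnitude());print(sg)
t=mw(-.175,0,.12)
for r in rows(p,R,t,Rt(YM,0,sg),16):print(r)
c=dict(np.load("top0.npz"));g=c["pixels"][140:260,400:475,::-1]
s=dict(np.load("scene0.npz"));g2=s["pixels"][180:262,195:265,::-1]
cv2.imwrite("pics/tray.png",np.hstack([cv2.resize(g,(375,600),interpolation=0),cv2.resize(g2,(420,600),interpolation=0)]))
E
```

```text
[[-0.0, 0.933, 0.36], [0.001, 0.36, -0.933], [-1.0, 0.0, -0.001]] 0.25202292620001004
1 [-3.02484370e+00  5.58892918e-05 -1.47569335e-03]
-1 [ 1.16748594e-01 -9.74606841e-04 -3.69115210e-05]
-1
([3.6, 24.0, -22.6], [0.0073, -0.0001, -0.0])
([3.5, 23.8, -22.7], [0.0073, -0.0001, -0.0])
([3.5, 23.7, -22.9], [0.0073, -0.0001, -0.0])
([3.5, 23.5, -23.1], [0.0073, -0.0001, -0.0])
([3.5, 23.3, -23.3], [0.0073, -0.0001, -0.0])
([3.5, 23.2, -23.4], [0.0073, -0.0001, -0.0])
([3.5, 23.0, -23.6], [0.0073, -0.0001, -0.0])
([3.5, 22.8, -23.8], [0.0073, -0.0001, -0.0])
([3.5, 22.6, -23.9], [0.0073, -0.0001, -0.0])
([3.5, 22.5, -24.1], [0.0073, -0.0001, -0.0])
([3.5, 22.3, -24.3], [0.0073, -0.0001, -0.0])
([3.5, 22.1, -24.4], [0.0073, -0.0001, -0.0])
([3.5, 21.9, -24.6], [0.0073, -0.0001, -0.0])
([3.5, 21.8, -24.7], [0.0073, -0.0001, -0.0])
([3.5, 21.6, -24.9], [0.0073, -0.0001, -0.0])
([3.5, 21.4, -25.1], [0.0073, -0.0001, -0.0])
```

View pics/tray.png

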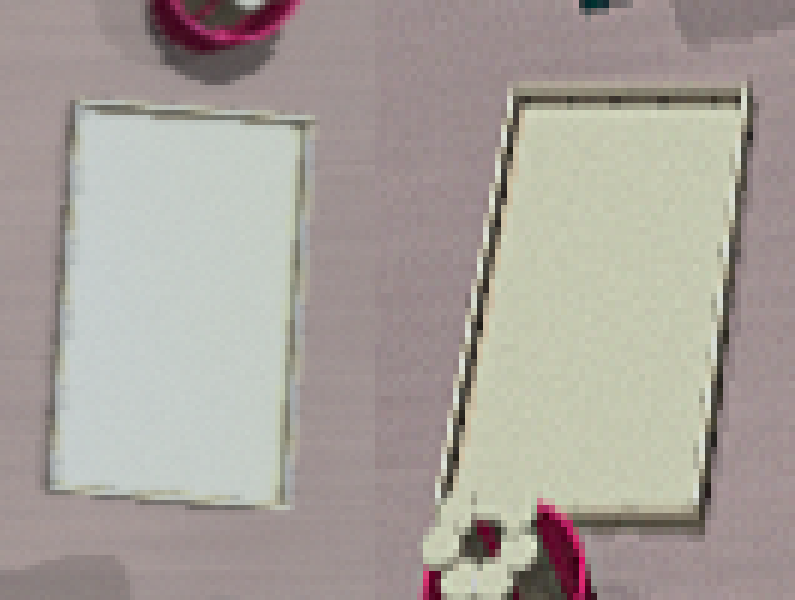

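The tray's outer corners in the top view are (414.8,160), (462.6,163.8), (458.2,241.6) and (410,238.4). I'll move over the pad now.

Emit:
step_arm(commands=[{"xyz": [3.5,24,-22.6],"delta_rot": [0.0073,0,0],"claw": 1},{"xyz": [3.5,23.8,-22.7],"delta_rot": [0.0073,0,0],"claw": 1},{"xyz": [3.5,23.7,-22.9],"delta_rot": [0.0073,0,0],"claw": 1},{"xyz": [3.5,23.5,-23.1],"delta_rot": [0.0073,0,0],"claw": 1},{"xyz": [3.5,23.3,-23.3],"delta_rot": [0.0073,0,0],"claw": 1},{"xyz": [3.5,23.2,-23.4],"delta_rot": [0.0073,0,0],"claw": 1},{"xyz": [3.5,23,-23.6],"delta_rot": [0.0073,0,0],"claw": 1},{"xyz": [3.5,22.8,-23.8],"delta_rot": [0.0073,0,0],"claw": 1}])

```text
time_s: 0.77
eef_pos: [0.3396, -0.3438, 0.1487]
tool_rot: [0.978, 1.34, -0.978]
contact_force: [-0.3, -0.4, 0.8]
grip_width: 0.497
```

Emit:
step_arm(commands=[{"xyz": [3.5,22.6,-23.9],"delta_rot": [0.0073,0,0],"claw": 1},{"xyz": [3.5,22.5,-24.1],"delta_rot": [0.0073,0,0],"claw": 1},{"xyz": [3.5,22.3,-24.3],"delta_rot": [0.0073,0,0],"claw": 1},{"xyz": [3.5,22.1,-24.4],"delta_rot": [0.0073,0,0],"claw": 1},{"xyz": [3.5,21.9,-24.6],"delta_rot": [0.0073,0,0],"claw": 1},{"xyz": [3.5,21.8,-24.7],"delta_rot": [0.0073,0,0],"claw": 1},{"xyz": [3.5,21.6,-24.9],"delta_rot": [0.0073,0,0],"claw": 1},{"xyz": [3.5,21.4,-25.1],"delta_rot": [0.0073,0,0],"claw": 1}])

```text
time_s: 1.43
eef_pos: [0.4537, -0.1061, 0.1207]
tool_rot: [1.022, 1.318, -1.022]
contact_force: [0.4, -0.2, -0.4]
grip_width: 0.006
```

Run:
```python
from h import *
from station import manip
c=dict(np.load("top0.npz"));q=bp(c,[(414.8,160),(462.6,163.8),(458.2,241.6),(410,238.4)],.016);print(q.round(4).tolist(),q.mean(0))
w=manip.camera("wrist");np.savez("w1.npz",**w);cv2.imwrite("pics/w1.png",w["pixels"][:,:,::-1])
p,R,s=cur();print(p.round(4),s["tool_rot"].round(3),s["grip_width"],s["contact_force"].round(1),s["joints"].round(2),s["time_s"])
t=mw(-.175,0,.12);print(t,(R.inv().apply(t-p)*1000).round(1),(R.inv()*Rt(YM,0,-1)).as_rotvec().round(4))
```

```text
[[0.648, -0.2411, 0.016], [0.6363, -0.3702, 0.016], [0.426, -0.3526, 0.016], [0.4355, -0.2237, 0.016]] [ 0.5364471  -0.29691539  0.016     ]
[ 0.455  -0.1024  0.1202] [ 1.022  1.319 -1.021] 0.0005758911465089915 [-1.4  2.4 -1.7] [-0.36  0.35  2.    0.    0.79  0.95] 1.4833
[ 0.45332826 -0.10753861  0.12      ] [ 0.2 -2.9  4.6] [ 0.0007 -0.0011  0.    ]
```

View pics/w1.png

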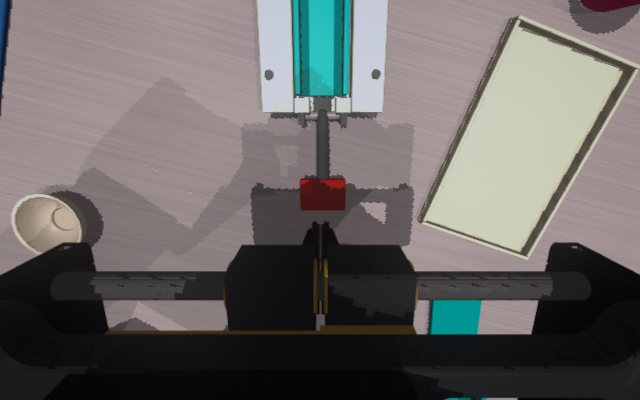

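The wrist view shows the pad at (323,194), the mould end at row 111 from column 263 to 383, and the tray's near corners at (421,223) and (525,259), with one far corner at (519,16). I'll refine the poses from it.

Run:
```python
from h import *
w=dict(np.load("w1.npz"))
m,ce,a=seg(w,(0,150,60),(8,255,255),(280,160,360,220));print("pad",ce,bp(w,ce,.056),mw(-.175,0,0))
q=bp(w,[(263,111),(383,111)],.038);print("mould end",q,mw(-.1025,.055,0),mw(-.1025,-.055,0))
q=bp(w,[(421,223),(525,259),(519,16)],.016);print("tray",q)
p,R,s=cur();t=mw(-.175,0,.12);print((R.inv().apply(t-p)*1000).round(1))
```

```text
pad [322.29618549 193.86761406] [[ 0.45479978 -0.10868351  0.056     ]] [ 0.45332826 -0.10753861  0.        ]
mould end [[ 0.51200303 -0.03853505  0.038     ]
 [ 0.53907271 -0.14377678  0.038     ]] [ 0.50982299 -0.03619721  0.        ] [ 0.53725297 -0.14272231  0.        ]
tray [[ 0.43924969 -0.22262686  0.016     ]
 [ 0.42768234 -0.34887181  0.016     ]
 [ 0.64974576 -0.2420182   0.016     ]]
[ 0.2 -2.9  4.6]
```

Emit:
step_arm(commands=[{"claw": 1},{"claw": 1}])

```text
invalid input at $.commands[0]: expected keys xyz, delta_rot, claw
```

Emit:
step_arm(commands=[{"xyz": [0,0,0],"delta_rot": [0,0,0],"claw": 1},{"xyz": [0,0,0],"delta_rot": [0,0,0],"claw": 1}])

```text
time_s: 1.65
eef_pos: [0.4533, -0.1074, 0.1208]
tool_rot: [1.02, 1.319, -1.021]
contact_force: [-0.4, -0.7, -0.0]
grip_width: 0.007
```

```bash
sed -i 's/OM=np.array(.*)/OM=np.array([.6236,-.0650])/' h.py
python3 - <<'E'
from h import *
p,R,s=cur();t=mw(-.177,0,.12);print(p,(R.inv().apply(t-p)*1000).round(1))
E
```

```text
[ 0.45330641 -0.10735871  0.12075599] [ 0.8 -1.5  1.4]
```

Emit:
step_arm(commands=[{"xyz": [15,-1.5,1.4],"delta_rot": [0,0,0],"claw": 1},{"xyz": [15,0,0],"delta_rot": [0,0,0],"claw": 1},{"xyz": [15,0,0],"delta_rot": [0,0,0],"claw": 1},{"xyz": [10,0,0],"delta_rot": [0,0,0],"claw": 1},{"xyz": [5,0,0],"delta_rot": [0,0,0],"claw": 1},{"xyz": [4,-0.5,0],"delta_rot": [0,0,0],"claw": 1},{"xyz": [4,-1.5,0],"delta_rot": [0,0,0],"claw": 1},{"xyz": [4,-1.5,0],"delta_rot": [0,0,0],"claw": 1}])

```text
time_s: 2.32
eef_pos: [0.4488, -0.1108, 0.049]
tool_rot: [1.022, 1.317, -1.022]
contact_force: [0.5, 0.3, 0.1]
grip_width: 0.003
```

Emit:
step_arm(commands=[{"xyz": [4,-1.5,0],"delta_rot": [0,0,0],"claw": 1},{"xyz": [4,-1.5,0],"delta_rot": [0,0,0],"claw": 1},{"xyz": [4,-1.2,0],"delta_rot": [0,0,0],"claw": 1},{"xyz": [4,-1,0],"delta_rot": [0,0,0],"claw": 1},{"xyz": [4,-0.8,0],"delta_rot": [0,0,0],"claw": 1},{"xyz": [4,-0.5,0],"delta_rot": [0,0,0],"claw": 1},{"xyz": [0,0,0],"delta_rot": [0,0,0],"claw": 1}])

```text
time_s: 2.9
eef_pos: [0.4422, -0.1118, 0.0242]
tool_rot: [1.021, 1.319, -1.022]
contact_force: [0.2, 0.0, -1.1]
grip_width: 0.003
```

Emit:
step_arm(commands=[{"xyz": [3,-0.4,0],"delta_rot": [0,0,0],"claw": 1},{"xyz": [3,-0.3,0],"delta_rot": [0,0,0],"claw": 1},{"xyz": [2,0,0],"delta_rot": [0,0,0],"claw": 1},{"xyz": [0,0,0],"delta_rot": [0,0,0],"claw": 1}])

```text
time_s: 3.23
eef_pos: [0.4417, -0.1121, 0.0166]
tool_rot: [1.021, 1.318, -1.022]
contact_force: [0.2, 0.2, -0.0]
grip_width: 0.007
```

Run:
```python
from h import *
from station import manip
w=manip.camera("wrist");cv2.imwrite("pics/w2.png",w["pixels"][:,:,::-1])
```

```text
(no output)
```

View pics/w2.png

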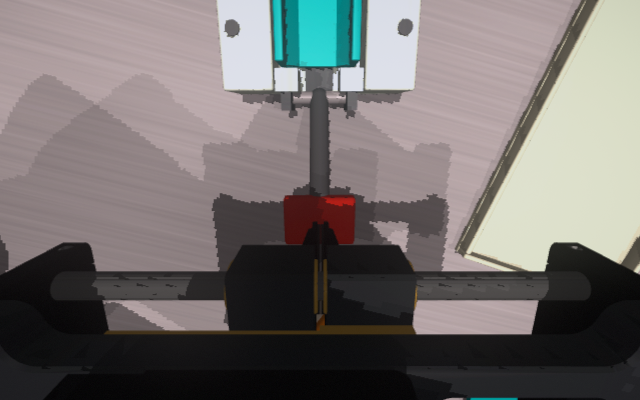

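The fingers are on the pad, which spans rows 195–243, and the teal end is rising. I'll press on until I feel the stop.

Emit:
step_arm(commands=[{"xyz": [1.5,0,0],"delta_rot": [0,0,0],"claw": 1},{"xyz": [1,0,0],"delta_rot": [0,0,0],"claw": 1},{"xyz": [0,0,0],"delta_rot": [0,0,0],"claw": 1}])

```text
time_s: 3.53
eef_pos: [0.4417, -0.1121, 0.0144]
tool_rot: [1.021, 1.318, -1.022]
contact_force: [-2.3, -0.6, 2.3]
grip_width: 0.002
```

Emit:
step_arm(commands=[{"xyz": [1.5,0,0],"delta_rot": [0,0,0],"claw": 1},{"xyz": [0,0,0],"delta_rot": [0,0,0],"claw": 1}])

```text
time_s: 3.7
eef_pos: [0.4418, -0.1121, 0.0128]
tool_rot: [1.021, 1.318, -1.022]
contact_force: [-2.7, -0.5, 1.2]
grip_width: 0.007
```

Emit:
step_arm(commands=[{"xyz": [1,0,0],"delta_rot": [0,0,0],"claw": 1},{"xyz": [0,0,0],"delta_rot": [0,0,0],"claw": 1}])

```text
time_s: 3.87
eef_pos: [0.4418, -0.1121, 0.0118]
tool_rot: [1.022, 1.318, -1.022]
contact_force: [-1.6, -0.6, 1.8]
grip_width: 0.005
```

Emit:
step_arm(commands=[{"xyz": [1,0,0],"delta_rot": [0,0,0],"claw": 1},{"xyz": [0,0,0],"delta_rot": [0,0,0],"claw": 1}])

```text
time_s: 4.03
eef_pos: [0.4418, -0.1121, 0.0108]
tool_rot: [1.022, 1.318, -1.022]
contact_force: [-2.1, -0.8, 3.0]
grip_width: 0.005
```

Emit:
step_arm(commands=[{"xyz": [1,0,0],"delta_rot": [0,0,0],"claw": 1},{"xyz": [0,0,0],"delta_rot": [0,0,0],"claw": 1}])

```text
time_s: 4.2
eef_pos: [0.4418, -0.1121, 0.0098]
tool_rot: [1.022, 1.318, -1.022]
contact_force: [-2.2, -0.6, 2.4]
grip_width: 0.009
```

Run:
```python
from h import *
from station import manip
w=manip.camera("wrist");np.savez("w3.npz",**w)
s=manip.camera("scene");np.savez("s3.npz",**s)
cv2.imwrite("pics/w3.png",np.hstack([w["pixels"][30:280,180:460,::-1],cv2.resize(s["pixels"][160:280,250:350,::-1],(208,250))]))
p,R,st=cur();print((Ro.from_euler("z",-YM).apply(np.r_[p[:2]-OM,p[2]])).round(4),st["contact_force"])
```

```text
[-0.1876 -0.0003  0.0099] [-2.17942055 -0.18097017  1.78517087]
```

View pics/w3.png

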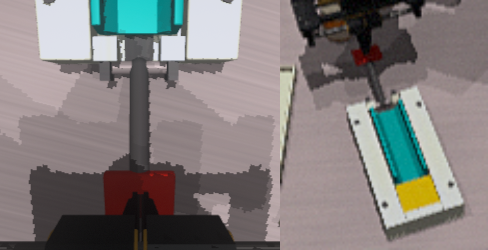

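Run:
```python
from h import *
w=dict(np.load("w3.npz"));p,R,st=cur();print("tcp px",proj(w,p),w["mtx"][0,0])
h=cv2.cvtColor(w["pixels"],cv2.COLOR_RGB2HSV);m=(((h[...,0]<9)|(h[...,0]>174))&(h[...,1]>130)&(h[...,2]>40))
for v in range(196,250,4):
    u=np.where(m[v,250:400])[0]
    if len(u):print(v,u[0]+250,u[-1]+250,w["pixels"][v,u[0]+254])
c=-w["R"].T@w["t"];print("cam",c)
for z in(.01,.016,.02,.03):print(z,[proj(w,mw(x,0,z))[0].round(0).tolist() for x in(-.165,-.175,-.187,-.2)], proj(w,mw(-.187,.021,z)).round(0),proj(w,mw(-.187,-.021,z)).round(0))
s=dict(np.load("s3.npz"));m,ce,a=seg(s,(0,130,60),(8,255,255),(278,170,305,195));print("scene pad",ce,a,[bp(s,ce,z).round(3).tolist() for z in(.008,.016,.03)],mw(-.187,0,.016))
```

```text
tcp px [[319.16042616 218.25311942]] 309.0125607958291
204 284 354 [72 24 23]
208 283 354 [73 21 21]
212 284 354 [74 22 21]
216 284 354 [73 22 20]
220 284 354 [72 20 18]
224 284 354 [71 19 17]
228 285 353 [72 17 16]
232 285 353 [72 18 17]
236 285 353 [72 17 15]
240 285 353 [72 17 16]
244 285 353 [59 15 14]
cam [ 0.51446461 -0.09393575  0.21699214]
0.01 [[319.0, 187.0], [319.0, 201.0], [319.0, 218.0], [319.0, 235.0]] [[289. 218.]] [[348. 218.]]
0.016 [[319.0, 190.0], [319.0, 204.0], [319.0, 220.0], [319.0, 238.0]] [[288. 220.]] [[349. 220.]]
0.02 [[319.0, 191.0], [319.0, 206.0], [319.0, 223.0], [319.0, 240.0]] [[288. 223.]] [[350. 223.]]
0.03 [[319.0, 195.0], [319.0, 210.0], [319.0, 228.0], [319.0, 246.0]] [[286. 228.]] [[351. 228.]]
scene pad [287.60606061 187.12121212] 33 [[[0.427, -0.124, 0.008]], [[0.433, -0.123, 0.016]], [[0.444, -0.122, 0.03]]] [ 0.44250734 -0.11163097  0.016     ]
```

Run:
```python
from h import *
w=dict(np.load("w3.npz"));w1=dict(np.load("w1.npz"));s=dict(np.load("s3.npz"))
f=lambda a,b:np.clip(255*(cv2.resize(a[b[1]:b[3],b[0]:b[2],::-1],(390,390),interpolation=0)/255.)**.5,0,255).astype(np.uint8)
cv2.imwrite("pics/z.png",np.hstack([f(w["pixels"],(260,190,380,310)),f(s["pixels"],(265,165,325,225))]))
```

```text
(no output)
```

View pics/z.png

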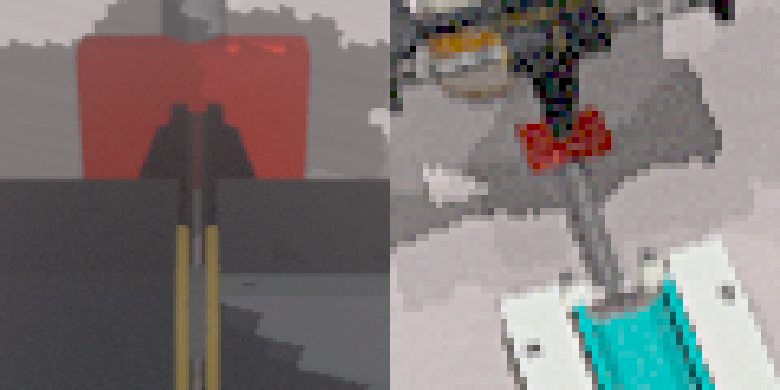

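Run:
```python
from h import *
w=dict(np.load("w3.npz"));s=dict(np.load("s3.npz"))
for th in(0,.1,.2,.3,.4,.5):
    for tilt in(1,0):
        r=np.hypot(70,42);a=np.arctan2(42,70)-th
        cx,cz=-105-r*np.cos(a),14+r*np.sin(a)
        C=[]
        for dx,dy in((15,21),(15,-21),(-15,-21),(-15,21)):
            C.append(mw((cx+dx*np.cos(th*tilt))/1e3,dy/1e3,(cz+dx*np.sin(th*tilt))/1e3))
        print(th,tilt,round(cx),round(cz),"W",proj(w,C).round(0).tolist(),"S",proj(s,C).round(1).tolist())
# splint lever end raised by h: rim end corners
for h in(0,8,16,25):
    C=[mw(-.0885,y,.038+h/1e3) for y in(.024,-.024)];print(h,proj(w,C).round(0).tolist(),proj(s,C).round(1).tolist())
print(proj(w,[mw(-.1025,y,.038) for y in(.055,-.055)]))
```

```text
0 1 -175 56 W [[280.0, 199.0], [357.0, 199.0], [355.0, 250.0], [281.0, 250.0]] S [[298.8, 186.0], [285.8, 189.6], [283.3, 182.5], [296.2, 179.0]]
0 0 -175 56 W [[280.0, 199.0], [357.0, 199.0], [355.0, 250.0], [281.0, 250.0]] S [[298.8, 186.0], [285.8, 189.6], [283.3, 182.5], [296.2, 179.0]]
0.1 1 -179 49 W [[281.0, 203.0], [356.0, 203.0], [354.0, 249.0], [283.0, 249.0]] S [[298.6, 186.2], [285.7, 189.8], [283.3, 183.3], [296.0, 179.8]]
0.1 0 -179 49 W [[281.0, 202.0], [355.0, 202.0], [354.0, 250.0], [283.0, 250.0]] S [[298.7, 186.6], [285.7, 190.1], [283.2, 183.0], [296.0, 179.5]]
0.2 1 -182 41 W [[283.0, 205.0], [354.0, 205.0], [352.0, 247.0], [285.0, 247.0]] S [[298.5, 186.6], [285.6, 190.2], [283.4, 184.4], [296.0, 181.0]]
0.2 0 -182 41 W [[283.0, 203.0], [354.0, 203.0], [352.0, 250.0], [285.0, 250.0]] S [[298.6, 187.3], [285.7, 190.8], [283.2, 183.7], [295.9, 180.3]]
0.3 1 -184 33 W [[284.0, 207.0], [353.0, 207.0], [350.0, 244.0], [287.0, 244.0]] S [[298.4, 187.2], [285.6, 190.8], [283.5, 185.7], [296.1, 182.3]]
0.3 0 -184 33 W [[285.0, 203.0], [352.0, 203.0], [351.0, 248.0], [28
[... 296 characters left out ...]
7.0, 245.0]] S [[298.6, 189.4], [285.9, 192.9], [283.4, 185.9], [296.0, 182.5]]
0.5 1 -187 17 W [[286.0, 205.0], [351.0, 205.0], [348.0, 234.0], [290.0, 234.0]] S [[298.4, 189.0], [285.7, 192.5], [284.0, 189.1], [296.4, 185.7]]
0.5 0 -187 17 W [[287.0, 200.0], [350.0, 200.0], [349.0, 241.0], [289.0, 241.0]] S [[298.7, 190.8], [286.1, 194.3], [283.6, 187.3], [296.1, 183.9]]
0 [[274.0, 62.0], [363.0, 62.0]] [[306.8, 206.9], [291.7, 211.2]]
8 [[271.0, 60.0], [365.0, 60.0]] [[306.7, 205.3], [291.5, 209.7]]
16 [[269.0, 57.0], [367.0, 57.0]] [[306.6, 203.8], [291.2, 208.2]]
25 [[266.0, 54.0], [370.0, 54.0]] [[306.4, 202.1], [291.0, 206.5]]
[[218.20035392  89.50731652]
 [418.45535384  89.55414241]]
```

The wrist cues (pad 70 px wide, splint end about 93 px wide) suggest the lever is only about half down, which disagrees with the TCP height. I'll lift off and measure.

Emit:
step_arm(commands=[{"xyz": [-10,0,0],"delta_rot": [0,0,0],"claw": 1},{"xyz": [-20,0,0],"delta_rot": [0,0,0],"claw": 1},{"xyz": [-25,0,0],"delta_rot": [0,0,0],"claw": 1},{"xyz": [-25,0,0],"delta_rot": [0,0,0],"claw": 1},{"xyz": [-20,0,0],"delta_rot": [0,0,0],"claw": 1},{"xyz": [0,0,0],"delta_rot": [0,0,0],"claw": 1},{"xyz": [0,0,0],"delta_rot": [0,0,0],"claw": 1}])

```text
time_s: 4.88
eef_pos: [0.4426, -0.1123, 0.1106]
tool_rot: [1.022, 1.315, -1.02]
contact_force: [1.3, -0.4, -1.6]
grip_width: 0.005
```

```bash
cat >> h.py <<'E'
def shot(n,tag):
    from station import manip
    c=manip.camera(n);np.savez(tag+".npz",**c);return c
def red(c):
    h=cv2.cvtColor(c["pixels"],cv2.COLOR_RGB2HSV)
    return (((h[...,0]<9)|(h[...,0]>174))&(h[...,1]>130)&(h[...,2]>40)).astype(np.uint8)
def padpred(th,tilt=1):
    r=np.hypot(70,42);a=np.arctan2(42,70)-th;cx,cz=-105-r*np.cos(a),14+r*np.sin(a)
    return np.array([mw((cx+dx*np.cos(th*tilt))/1e3,dy/1e3,(cz+dx*np.sin(th*tilt))/1e3) for dx,dy in((15,21),(15,-21),(-15,-21),(-15,21))])
E
python3 - <<'E'
from h import *
w=shot("wrist","w4");s=shot("scene","s4");p,R,st=cur();print(p)
for c,b in((w,(200,100,450,300)),(s,(270,165,310,205))):
    m=red(c);k=np.zeros_like(m);k[b[1]:b[3],b[0]:b[2]]=m[b[1]:b[3],b[0]:b[2]];y,x=np.where(k);print(len(x),x.min(),x.max(),y.min(),y.max(),x.mean(),y.mean())
    for v in range(y.min(),y.max()+1,max(1,(y.max()-y.min())//6)):u=np.where(k[v])[0];print(v,u.min() if len(u) else 0,u.max() if len(u) else 0)
for t in(0,.1,.2,.25,.3,.4,.5):print(t,proj(w,padpred(t)).round(0).tolist(),proj(s,padpred(t)).round(0).tolist())
E
```

```text
[ 0.44173052 -0.1119503   0.10921841]
1434 296 341 170 201 318.7803347280335 185.5941422594142
170 303 339
175 296 341
180 296 341
185 296 341
190 297 341
195 297 341
200 297 340
100 279 298 179 191 291.13 185.88
179 279 279
181 295 295
183 288 297
185 284 298
187 285 298
189 286 295
191 287 287
0 [[294.0, 167.0], [343.0, 167.0], [342.0, 201.0], [295.0, 201.0]] [[299.0, 186.0], [286.0, 190.0], [283.0, 182.0], [296.0, 179.0]]
0.1 [[294.0, 170.0], [342.0, 170.0], [341.0, 202.0], [295.0, 202.0]] [[299.0, 186.0], [286.0, 190.0], [283.0, 183.0], [296.0, 180.0]]
0.2 [[295.0, 173.0], [342.0, 173.0], [341.0, 202.0], [296.0, 202.0]] [[298.0, 187.0], [286.0, 190.0], [283.0, 184.0], [296.0, 181.0]]
0.25 [[295.0, 174.0], [341.0, 174.0], [340.0, 202.0], [297.0, 202.0]] [[298.0, 187.0], [286.0, 190.0], [283.0, 185.0], [296.0, 182.0]]
0.3 [[296.0, 174.0], [341.0, 174.0], [340.0, 201.0], [297.0, 201.0]] [[298.0, 187.0], [286.0, 191.0], [284.0, 186.0], [296.0, 182.0]]
0.4 [[296.0, 175.0], [341.0, 175.0], [339.0, 200.0], [298.0, 200.0]] [[298.0, 188.0], [286.0, 192.0], [284.0, 187.0], [296.0, 184.0]]
0.5 [[297.0, 175.0], [340.0, 175.0], [339.0, 197.0], [298.0, 197.0]] [[298.0, 189.0], [286.0, 192.0], [284.0, 189.0], [296.0, 186.0]]
```

Run:
```python
from h import *
w=dict(np.load("w4.npz"));w1=dict(np.load("w1.npz"))
def z(c,b,k):return cv2.resize(np.clip(255*(c["pixels"][b[1]:b[3],b[0]:b[2],::-1]/255.)**.6,0,255).astype(np.uint8),None,fx=k,fy=k,interpolation=0)
b1=(255,10,385,240);b=(255,10,385,240)
A=z(w1,b1,2.6);B=z(w,b,2.6)
cv2.imwrite("pics/z2.png",np.hstack([A,B]))
for c,n in((w1,"w1"),(w,"w4")):
    h=cv2.cvtColor(c["pixels"],cv2.COLOR_RGB2HSV);m=cv2.inRange(h,np.array((80,80,40)),np.array((100,255,255)))
    for v in range(20,110,10):
        u=np.where(m[v,240:400])[0]
        if len(u):print(n,v,u.min()+240,u.max()+240)
    for hh in(0,10,18,25):print(hh,proj(c,[mw(-.0885,y,.038+hh/1e3) for y in(.024,-.024)]).round(0).tolist())
```

```text
w1 20 293 349
w1 30 293 349
w1 40 293 349
w1 50 293 349
w1 60 294 348
w1 70 294 348
w1 80 294 348
w1 90 295 348
0 [[295.0, 96.0], [349.0, 96.0]]
10 [[294.0, 95.0], [350.0, 95.0]]
18 [[294.0, 95.0], [351.0, 95.0]]
25 [[293.0, 95.0], [352.0, 95.0]]
w4 20 287 347
w4 30 288 347
w4 40 288 346
w4 50 288 346
w4 60 288 346
w4 70 289 346
w4 80 293 342
0 [[290.0, 81.0], [346.0, 81.0]]
10 [[289.0, 79.0], [347.0, 79.0]]
18 [[288.0, 79.0], [348.0, 79.0]]
25 [[287.0, 78.0], [349.0, 78.0]]
```

View pics/z2.png

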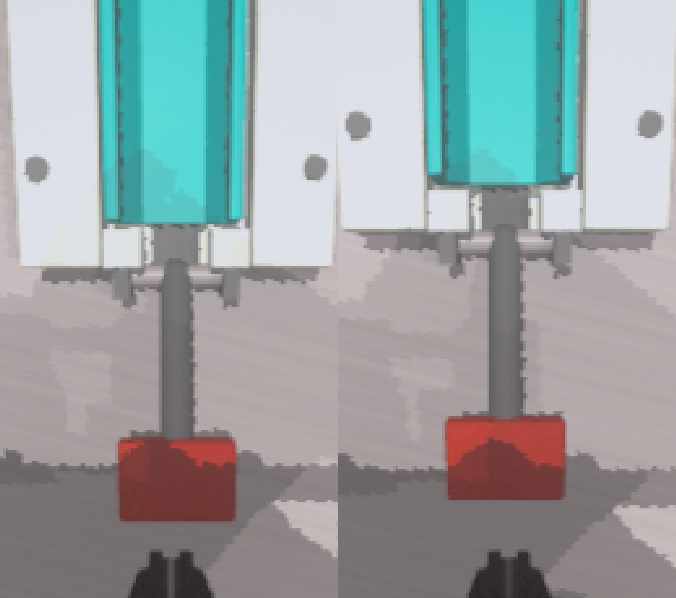

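The right panel (w4) shows the pad only slightly lower than at rest in w1, so the lever isn't down yet. I'll re-press in steps and track the lever angle numerically.

Emit:
step_arm(commands=[{"xyz": [25,0,0],"delta_rot": [0,0,0],"claw": 1},{"xyz": [25,0,0],"delta_rot": [0,0,0],"claw": 1},{"xyz": [20,0,0],"delta_rot": [0,0,0],"claw": 1},{"xyz": [10,0,0],"delta_rot": [0,0,0],"claw": 1},{"xyz": [0,0,0],"delta_rot": [0,0,0],"claw": 1}])

```text
time_s: 5.4
eef_pos: [0.4403, -0.1115, 0.027]
tool_rot: [1.021, 1.323, -1.024]
contact_force: [-0.0, 0.6, -0.4]
grip_width: 0.006
```

```bash
cat >> h.py <<'E'
def theta(tag):
    w=shot("wrist",tag);p,R,st=cur();m=red(w);m[:,:240]=0;m[:,400:]=0
    n,l,s,_=cv2.connectedComponentsWithStats(m);i=1+np.argmax(s[1:,4]);x,y,W,H=s[i,:4]
    L=[np.where(l[v]==i)[0] for v in range(y+6,y+H-2,6)];L=[(u[0],u[-1]) for u in L]
    print(tag,"tcp",p.round(4),"F",st["contact_force"].round(1),"red box",x,y,x+W-1,y+H-1,L[0],L[-1])
    for t in(0,.1,.2,.3,.4,.5):print("  ",t,proj(w,padpred(t)).round(0).astype(int).tolist())
E
python3 -c "
from h import *
theta('w5')"
```

```text
w5 tcp [ 0.4409 -0.1117  0.0283] F [0.1 0.1 0. ] red box 288 191 353 234 (np.int64(288), np.int64(353)) (np.int64(289), np.int64(351))
   0 [[285, 189], [355, 189], [354, 236], [286, 236]]
   0.1 [[286, 193], [354, 193], [352, 236], [288, 236]]
   0.2 [[287, 196], [353, 196], [351, 235], [289, 235]]
   0.3 [[288, 197], [352, 197], [349, 232], [291, 232]]
   0.4 [[289, 197], [351, 197], [348, 228], [292, 228]]
   0.5 [[290, 196], [350, 196], [347, 224], [293, 224]]
```

Run:
```python
from h import *
w=dict(np.load("w5.npz"));p,R,s=cur();print(proj(w,[p,p+[0,0,.02],mw(-.178,0,p[2]),mw(-.198,0,p[2])]))
b=(260,170,380,290)
f=lambda c:cv2.resize(np.clip(255*(c["pixels"][b[1]:b[3],b[0]:b[2],::-1]/255.)**.45,0,255).astype(np.uint8),(390,390),interpolation=0)
cv2.imwrite("pics/z3.png",np.hstack([f(dict(np.load("w4.npz"))),f(w)]))
```

```text
[[319.57038437 218.34640583]
 [319.44463557 229.04258838]
 [320.03721344 204.12625413]
 [320.03837154 230.83190286]]
```

View pics/z3.png

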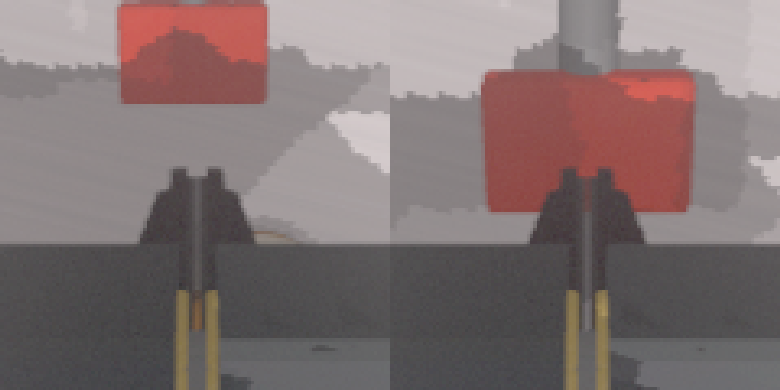

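Run:
```python
from h import *
s=dict(np.load("s4.npz"));p=np.array([.4417,-.112,.1092])
for dz in(0,.019,.04):print(dz,proj(s,p+[0,0,dz]).round(1))
a=s["pixels"].max(2);print(a[150:196,284:302:1][::2])
```

```text
0 [[288.3 170.3]]
0.019 [[287.7 166.1]]
0.04 [[287.  161.5]]
[[ 16  22  16   6  16   0  17  63  65  72  81  97  98  66  70  58  59  65]
 [  7   6   1  21   8  16   6  96  93  86  92  85  66  64  71  68  68  68]
 [  0   2  19  12  13   2  27  94  90  95  86  58  67  63  68  67  65  67]
 [ 16   7  12  18   3  15  22  97  93  94  65  71  63  67  72  68  65  63]
 [ 33   0   8  22   9  13  21  93  94  64  65  60  61  61  65  67  67  66]
 [ 75  15   4  10  22   0  16  99  85  68  66  72  70  62  68  67  68  65]
 [ 89  65   5   6  16   0  66 101  69  63  67  65  70  67  68  66  66  69]
 [ 73  99  76  11  20  11  66  95  94  71  64  65  70  70  71  63  66  67]
 [ 94  72  93  76  91  97  91  97  68  67  71  67  70  67  68  62  69  70]
 [ 92  59  88  84  90  93  81  64  60  67  62  61  70  69  66  64  68  63]
 [ 70  52  68  72  77  73  60  61  70  61  73  64  65  65  66  64  68  67]
 [ 63  70  67  78  80  57  48  70  70  62  66  70  65  62  69  69  64  64]
 [ 73  67  52  85  54  49  57  58  64  69  66  72  64  65  67  67  63  63]
 [ 70  48  50  48  46  51  52  72  63  65  68  67  64  65  64  71  67  68]
 [ 46  55  61  61  70  66  68  70  66  63  67  67  70  66  67  68  69  64]
 [ 67  69  64  69  68  66  59  71  67  63  68  60  67  68  64  69  68  67]
 [ 66  64  62  68  64  66  63  62  57  60  61  64  58  56  62  64  67  66]
 [ 56  62  58  58  58  55  52  56  54  67  70  58 153 163  77  62  65  73]
 [ 56 105  93  95  97 100 104  49  42  95 107 153 153 162 187  78  66  68]
 [ 71  62 139 134 138 138 147 143 129 119 115 118  83  54  95  83  89  88]
 [ 65  61  98 122  94  69  54  57  54  79  55  47  46 108 131 121 123 115]
 [ 68  68  69  60  53  52  54  44  46  60  59  49  47  47 104 126 120 122]
 [105 105  67  68  57  54  54  54  36  51  73  54  40  42  33 121 117 116]]
```

Run:
```python
from h import *
w=dict(np.load("w4.npz"));p=np.array([.4417,-.112,.1092]);x0=-.1876
for dz in(0,.012,.024,.03,.04,.06,.08,.1):
    print(dz,[proj(w,mw(x0+dx,0,p[2]+dz))[0].round(0).tolist() for dx in(0,.006,.01)])
s=dict(np.load("s4.npz"))
```

```text
0 [[318.0, 219.0], [318.0, 211.0], [318.0, 205.0]]
0.012 [[318.0, 225.0], [318.0, 216.0], [318.0, 211.0]]
0.024 [[318.0, 231.0], [318.0, 222.0], [318.0, 216.0]]
0.03 [[318.0, 235.0], [318.0, 226.0], [318.0, 220.0]]
0.04 [[318.0, 241.0], [318.0, 232.0], [318.0, 226.0]]
0.06 [[318.0, 257.0], [318.0, 247.0], [318.0, 239.0]]
0.08 [[318.0, 277.0], [318.0, 265.0], [318.0, 257.0]]
0.1 [[317.0, 302.0], [317.0, 289.0], [317.0, 280.0]]
```

The images put the visible fingertips about 25–30 mm above the reported TCP (tip row 165 against a projected 170 in the scene view). So the pad just needs pressing further, and I'll stop on force.

Emit:
step_arm(commands=[{"xyz": [9,0,0],"delta_rot": [0,0,0],"claw": 1},{"xyz": [9,0,0],"delta_rot": [0,0,0],"claw": 1},{"xyz": [4,0,0],"delta_rot": [0,0,0],"claw": 1},{"xyz": [3,0,0],"delta_rot": [0,0,0],"claw": 1},{"xyz": [0,0,0],"delta_rot": [0,0,0],"claw": 1}])

```text
time_s: 5.87
eef_pos: [0.4414, -0.112, 0.0045]
tool_rot: [1.022, 1.319, -1.022]
contact_force: [-0.1, 0.1, 0.1]
grip_width: 0.005
```

Emit:
step_arm(commands=[{"xyz": [3,0,0],"delta_rot": [0,0,0],"claw": 1},{"xyz": [3,0,0],"delta_rot": [0,0,0],"claw": 1},{"xyz": [0,0,0],"delta_rot": [0,0,0],"claw": 1}])

```text
time_s: 6.12
eef_pos: [0.4414, -0.112, -0.0013]
tool_rot: [1.021, 1.319, -1.022]
contact_force: [-3.2, -0.4, 2.1]
grip_width: 0.007
```

```bash
python3 -c "
from h import *
theta('w6')"
```

```text
w6 tcp [ 0.4418 -0.1121 -0.0011] F [-1.5 -0.3  1.3] red box 284 207 354 244 (np.int64(284), np.int64(354)) (np.int64(286), np.int64(353))
   0 [[277, 205], [360, 205], [358, 258], [279, 258]]
   0.1 [[279, 209], [358, 209], [356, 257], [281, 257]]
   0.2 [[281, 211], [357, 211], [354, 255], [283, 255]]
   0.3 [[282, 212], [355, 212], [352, 251], [285, 251]]
   0.4 [[283, 212], [354, 212], [351, 246], [287, 246]]
   0.5 [[285, 210], [353, 210], [350, 240], [288, 240]]
```

Emit:
step_arm(commands=[{"xyz": [3,0,0],"delta_rot": [0,0,0],"claw": 1},{"xyz": [2,0,0],"delta_rot": [0,0,0],"claw": 1},{"xyz": [0,0,0],"delta_rot": [0,0,0],"claw": 1}])

```text
time_s: 6.42
eef_pos: [0.4415, -0.112, -0.0063]
tool_rot: [1.021, 1.319, -1.022]
contact_force: [-3.4, -1.7, 1.9]
grip_width: 0.006
```

Emit:
step_arm(commands=[{"xyz": [2,0,0],"delta_rot": [0,0,0],"claw": 1},{"xyz": [2,0,0],"delta_rot": [0,0,0],"claw": 1},{"xyz": [0,0,0],"delta_rot": [0,0,0],"claw": 1}])

```text
time_s: 6.67
eef_pos: [0.4414, -0.112, -0.0104]
tool_rot: [1.021, 1.319, -1.022]
contact_force: [-4.8, -1.0, 2.9]
grip_width: 0.006
```

Emit:
step_arm(commands=[{"xyz": [1.5,0,0],"delta_rot": [0,0,0],"claw": 1},{"xyz": [1.5,0,0],"delta_rot": [0,0,0],"claw": 1},{"xyz": [0,0,0],"delta_rot": [0,0,0],"claw": 1}])

```text
time_s: 6.92
eef_pos: [0.4413, -0.112, -0.0133]
tool_rot: [1.021, 1.319, -1.022]
contact_force: [-3.8, -1.1, 2.6]
grip_width: 0.005
```

```bash
python3 -c "
from h import *
theta('w7')
c=dict(np.load('w7.npz'));h=cv2.cvtColor(c['pixels'],cv2.COLOR_RGB2HSV);m=cv2.inRange(h,np.array((80,80,40)),np.array((100,255,255)))
for v in range(20,80,10):
    u=np.where(m[v,240:400])[0]
    if len(u):print(v,u.min()+240,u.max()+240)
for hh in(0,10,18,25):print(hh,proj(c,[mw(-.0885,y,.038+hh/1e3) for y in(.024,-.024)]).round(0).tolist())
"
```

```text
w7 tcp [ 0.4414 -0.1119 -0.0132] F [-4.1 -0.8  2.2] red box 284 210 354 244 (np.int64(285), np.int64(354)) (np.int64(287), np.int64(352))
   0 [[274, 212], [363, 212], [361, 269], [276, 269]]
   0.1 [[276, 216], [361, 216], [359, 268], [279, 268]]
   0.2 [[278, 218], [360, 218], [357, 264], [281, 264]]
   0.3 [[280, 219], [358, 219], [355, 260], [283, 260]]
   0.4 [[281, 218], [356, 218], [353, 254], [285, 254]]
   0.5 [[283, 217], [355, 217], [351, 247], [287, 247]]
20 255 377
30 257 375
40 263 371
50 267 366
0 [[267.0, 54.0], [370.0, 54.0]]
10 [[263.0, 50.0], [374.0, 50.0]]
18 [[260.0, 46.0], [377.0, 46.0]]
25 [[256.0, 42.0], [380.0, 43.0]]
```

Emit:
step_arm(commands=[{"xyz": [1.5,0,0],"delta_rot": [0,0,0],"claw": 1},{"xyz": [1.5,0,0],"delta_rot": [0,0,0],"claw": 1},{"xyz": [0,0,0],"delta_rot": [0,0,0],"claw": 1}])

```text
time_s: 7.22
eef_pos: [0.4412, -0.112, -0.016]
tool_rot: [1.021, 1.319, -1.022]
contact_force: [-8.0, -1.6, 11.1]
grip_width: 0.004
```

Emit:
step_arm(commands=[{"xyz": [1.5,0,0],"delta_rot": [0,0,0],"claw": 1},{"xyz": [0,0,0],"delta_rot": [0,0,0],"claw": 1}])

```text
time_s: 7.38
eef_pos: [0.4413, -0.112, -0.0167]
tool_rot: [1.021, 1.318, -1.022]
contact_force: [-10.7, -1.6, 26.2]
grip_width: 0.006
```

The lever has reached its stop: force rose to 26 N with no further travel. I'll lift off, open the jaws and go above the grip point, tilted with the splint.

Emit:
step_arm(commands=[{"xyz": [-5,0,0],"delta_rot": [0,0,0],"claw": 1},{"xyz": [-20,0,0],"delta_rot": [0,0,0],"claw": 1},{"xyz": [-30,0,0],"delta_rot": [0,0,0],"claw": 0.8},{"xyz": [-35,0,0],"delta_rot": [0,0,0],"claw": 0.5},{"xyz": [-20,0,0],"delta_rot": [0,0,0],"claw": 0},{"xyz": [0,0,0],"delta_rot": [0,0,0],"claw": 0},{"xyz": [0,0,0],"delta_rot": [0,0,0],"claw": 0}])

```text
time_s: 7.97
eef_pos: [0.4429, -0.1123, 0.0934]
tool_rot: [1.022, 1.314, -1.02]
contact_force: [-0.7, 1.4, 0.2]
grip_width: 0.298
```

Run:
```python
from h import *
theta('w8')
p,R,s=cur();R1=Rt(YM,.15,-1);tip=mw(-.070,0,.110);t=tip+.033*R1.apply([1,0,0])
print(p,t);
for r in rows(p,R,t,R1,6):print(r)
```

```text
w8 tcp [ 0.4423 -0.1121  0.0924] F [0.7 0.1 0.1] red box 297 175 340 201 (np.int64(297), np.int64(340)) (np.int64(298), np.int64(339))
   0 [[292, 171], [344, 171], [343, 207], [293, 207]]
   0.1 [[293, 175], [344, 175], [343, 208], [294, 208]]
   0.2 [[293, 177], [343, 177], [342, 208], [295, 208]]
   0.3 [[294, 179], [342, 179], [341, 207], [295, 207]]
   0.4 [[295, 179], [342, 179], [340, 205], [296, 205]]
   0.5 [[295, 179], [341, 179], [340, 202], [297, 202]]
[ 0.4422584  -0.11210818  0.09238504] [ 0.55103563 -0.08368517  0.07737055]
([2.5, 18.7, -0.1], [-0.0, 0.0001, -0.0252])
([2.1, 18.8, -0.1], [-0.0, 0.0001, -0.0252])
([1.6, 18.8, -0.1], [-0.0, 0.0001, -0.0252])
([1.1, 18.9, -0.1], [-0.0, 0.0001, -0.0252])
([0.6, 18.9, -0.1], [-0.0, 0.0001, -0.0252])
([0.2, 18.9, -0.1], [-0.0, 0.0001, -0.0252])
```

Emit:
step_arm(commands=[{"xyz": [2,18.7,0],"delta_rot": [0,0,-0.025],"claw": 0},{"xyz": [2,18.8,0],"delta_rot": [0,0,-0.025],"claw": 0},{"xyz": [1.6,18.8,0],"delta_rot": [0,0,-0.025],"claw": 0},{"xyz": [1,18.9,0],"delta_rot": [0,0,-0.025],"claw": 0},{"xyz": [0.6,18.9,0],"delta_rot": [0,0,-0.025],"claw": 0},{"xyz": [0,18.9,0],"delta_rot": [0,0,-0.025],"claw": 0},{"xyz": [0,0,0],"delta_rot": [0,0,0],"claw": 0},{"xyz": [0,0,0],"delta_rot": [0,0,0],"claw": 0}])

```text
time_s: 8.68
eef_pos: [0.5506, -0.0835, 0.076]
tool_rot: [0.932, 1.414, -1.134]
contact_force: [-0.1, 0.2, 0.2]
grip_width: 0.9
```

Run:
```python
from h import *
w=shot("wrist","w9");s=shot("scene","s9");p,R,st=cur();print(p,st["grip_width"],st["joints"].round(2))
R1=Rt(YM,.15,-1);print((R.inv()*R1).as_rotvec())
z=R.apply([0,0,1]);x=R.apply([1,0,0])
print("s",[proj(s,p-x*d+z*q).round(1).tolist() for d in(0,.033) for q in(-.0475,.0475)])
print("w",[proj(w,p-x*d+z*q).round(0).tolist() for d in(0,.033) for q in(-.0475,.0475)])
ws=w["pixels"][40:360,120:520,::-1]; sc=cv2.resize(s["pixels"][130:250,250:340,::-1],(300,400),interpolation=0)
cv2.imwrite("pics/z4.png",np.hstack([cv2.resize(ws,(500,400)),sc]))
```

```text
[ 0.54968406 -0.08399093  0.07703626] 0.9685251699430515 [-0.23  0.57  1.73 -0.08  0.98  1.14]
[ 0.00016982 -0.00098048  0.00165308]
s [[[314.9, 200.3]], [[283.9, 209.1]], [[315.0, 195.0]], [[283.2, 204.0]]]
w [[[252.0, 220.0]], [[386.0, 221.0]], [[241.0, 239.0]], [[398.0, 240.0]]]
```

View pics/z4.png

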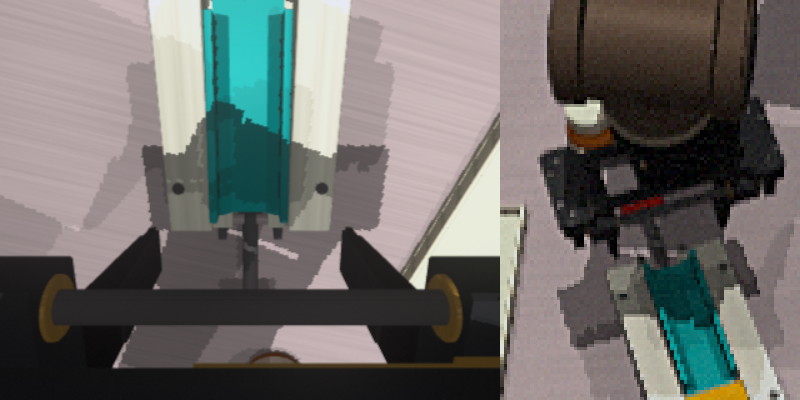

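Run:
```python
from h import *
w=dict(np.load("w9.npz"));s=dict(np.load("s9.npz"));p,R,st=cur()
P=lambda c:c["mtx"]@np.c_[c["R"],c["t"]]
for a,b in(((244,224),(320,188.5)),((396,224),(283.6,202)),((244,224),(331,187)),((396,224),(274,204))):
    X=cv2.triangulatePoints(P(w),P(s),np.float64(a),np.float64(b))[:,0];X=X[:3]/X[3]
    print(X.round(4),"err",proj(w,X)-a,proj(s,X)-b,"tool",(R.inv().apply(X-p)*1e3).round(1))
t=shot("top","t9")
z=R.apply([0,0,1]);x=R.apply([1,0,0])
print([proj(t,p-x*d+z*q).round(1).tolist() for d in(0,.033) for q in(-.0475,.0475)])
g=cv2.resize(t["pixels"][130:260,310:410,::-1],(400,520),interpolation=0)
g2=cv2.resize(s["pixels"][160:225,255:345,::-1],(400,289),interpolation=0);g2=np.clip(255*(g2/255.)**.5,0,255).astype(np.uint8)
g2=np.vstack([g2,np.zeros((231,400,3),np.uint8)])
cv2.imwrite("pics/z5.png",np.hstack([np.clip(255*(g/255.)**.6,0,255).astype(np.uint8),g2]))
```

```text
[ 0.5897 -0.0326  0.1875] err [[-51.69303973  22.92883678]] [[-3.45812453  3.10425042]] tool [-116.9   34.3  -39.9]
[ 0.5768 -0.1229  0.1259] err [[ 5.06969773 13.51732968]] [[1.10855129 1.5409006 ]] tool [-50.8   9.   44.4]
[ 0.5893 -0.0153  0.1881] err [[-109.39700286   13.31294154]] [[-7.94005254  3.87373346]] tool [-118.1   38.1  -56.7]
[ 0.5403 -0.1547  0.0624] err [[ 7.35972732 17.34161193]] [[2.06524539 2.66611463]] tool [ 18.4 -24.2  66.1]
[[[341.1, 199.4]], [[376.5, 190.0]], [[340.9, 196.6]], [[377.3, 186.9]]]
```

View pics/z5.png

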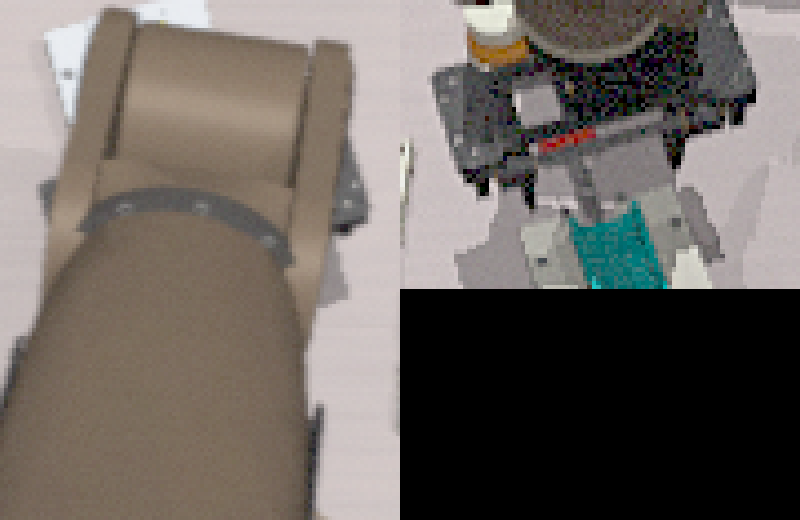

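The open fingertips appear at about scene (284,206) and (317,197), confirming they sit roughly 30 mm above the reported TCP. I've viewed 11 pictures. Next is the descent to the grip.

Run:
```python
from h import *
w=dict(np.load("w9.npz"));p,R,st=cur()
h=cv2.cvtColor(w["pixels"],cv2.COLOR_RGB2HSV);m=cv2.inRange(h,np.array((80,80,25)),np.array((100,255,255)));m[:,:270]=0;m[:,370:]=0
for v in range(190,226,3):
    u=np.where(m[v])[0];print(v,len(u),(u.min(),u.max()) if len(u) else "")
inv=lambda X:Ro.from_euler("z",-YM).apply(np.c_[X[:,:2]-OM,X[:,2]]).round(4)
print("end at rim",[inv(bp(w,(319,v),.061)).tolist() for v in(214,217)],"at floor",inv(bp(w,(319,217),.037)))
R1=Rt(YM,.15,-1);t=mw(-.070,0,.046)+.033*R1.apply([1,0,0]);print(p,t,(R.inv().apply(t-p)*1e3).round(1),st["grip_width"])
```

```text
190 64 (np.int64(287), np.int64(350))
193 64 (np.int64(287), np.int64(350))
196 64 (np.int64(287), np.int64(350))
199 64 (np.int64(287), np.int64(350))
202 64 (np.int64(287), np.int64(350))
205 63 (np.int64(287), np.int64(349))
208 62 (np.int64(288), np.int64(349))
211 23 (np.int64(288), np.int64(349))
214 12 (np.int64(288), np.int64(349))
217 12 (np.int64(288), np.int64(349))
220 0 
223 0 
end at rim [[[-0.0795, 0.0004, 0.061]], [[-0.0821, 0.0004, 0.061]]] at floor [[-0.095   0.0005  0.037 ]]
[ 0.54973913 -0.08412112  0.07748294] [ 0.55103563 -0.08368517  0.01337055] [63.2 11.  -0.1] 0.9829731127710243
```

Emit:
step_arm(commands=[{"xyz": [12,3.2,0],"delta_rot": [0,0,0],"claw": 0},{"xyz": [14,2,0],"delta_rot": [0,0,0],"claw": 0},{"xyz": [14,2,0],"delta_rot": [0,0,0],"claw": 0},{"xyz": [10,1.6,0],"delta_rot": [0,0,0],"claw": 0.1},{"xyz": [6,1,0],"delta_rot": [0,0,0],"claw": 0.2},{"xyz": [4,0.7,0],"delta_rot": [0,0,0],"claw": 0.3},{"xyz": [3,0.5,0],"delta_rot": [0,0,0],"claw": 0.3},{"xyz": [0,0,0],"delta_rot": [0,0,0],"claw": 0.3}])

```text
time_s: 9.5
eef_pos: [0.5521, -0.0838, 0.0139]
tool_rot: [0.933, 1.411, -1.134]
contact_force: [0.3, 0.1, -0.1]
grip_width: 0.723
```

Emit:
step_arm(commands=[{"xyz": [0,0,0],"delta_rot": [0,0,0],"claw": 0.3},{"xyz": [0,0,0],"delta_rot": [0,0,0],"claw": 0.3}])

```text
time_s: 9.67
eef_pos: [0.5524, -0.0838, 0.0147]
tool_rot: [0.933, 1.41, -1.133]
contact_force: [0.3, 0.6, 0.2]
grip_width: 0.704
```

Run:
```python
from h import *
w=shot("wrist","w10");p,R,st=cur();print(p,st["grip_width"],st["contact_force"].round(1))
R1=Rt(YM,.15,-1);t=mw(-.070,0,.046)+.033*R1.apply([1,0,0]);print((R.inv().apply(t-p)*1e3).round(1))
```

```text
[ 0.55242367 -0.08375004  0.01469508] 0.7000164471218476 [ 0.  -0.1 -0.1]
[ 1.5 -1.1 -0.4]
```

Emit:
step_arm(commands=[{"xyz": [2,-0.8,-0.4],"delta_rot": [0,0,0],"claw": 0.3},{"xyz": [1.5,0.2,0],"delta_rot": [0,0,0],"claw": 0.3},{"xyz": [0,0,0],"delta_rot": [0,0,0],"claw": 0.3}])

```text
time_s: 9.97
eef_pos: [0.5508, -0.0836, 0.0107]
tool_rot: [0.933, 1.411, -1.134]
contact_force: [-0.6, 0.4, 0.8]
grip_width: 0.698
```

Emit:
step_arm(commands=[{"xyz": [1.5,0.2,0],"delta_rot": [0,0,0],"claw": 0.3},{"xyz": [0,0,0],"delta_rot": [0,0,0],"claw": 0.3}])

```text
time_s: 10.13
eef_pos: [0.5509, -0.0836, 0.0092]
tool_rot: [0.933, 1.411, -1.134]
contact_force: [-0.6, -0.2, -0.7]
grip_width: 0.703
```

Emit:
step_arm(commands=[{"xyz": [1.5,0.2,0],"delta_rot": [0,0,0],"claw": 0.3},{"xyz": [0,0,0],"delta_rot": [0,0,0],"claw": 0.3}])

```text
time_s: 10.3
eef_pos: [0.5509, -0.0836, 0.0076]
tool_rot: [0.933, 1.411, -1.134]
contact_force: [-0.1, 0.6, -0.2]
grip_width: 0.697
```

Emit:
step_arm(commands=[{"xyz": [1.5,0.2,0],"delta_rot": [0,0,0],"claw": 0.3},{"xyz": [0,0,0],"delta_rot": [0,0,0],"claw": 0.3}])

```text
time_s: 10.47
eef_pos: [0.5508, -0.0836, 0.0061]
tool_rot: [0.933, 1.411, -1.134]
contact_force: [-0.1, 0.2, -0.5]
grip_width: 0.7
```

Emit:
step_arm(commands=[{"xyz": [1.5,0.2,0],"delta_rot": [0,0,0],"claw": 0.3},{"xyz": [0,0,0],"delta_rot": [0,0,0],"claw": 0.3}])

```text
time_s: 10.63
eef_pos: [0.5508, -0.0836, 0.0046]
tool_rot: [0.933, 1.411, -1.134]
contact_force: [-0.8, 0.4, -0.3]
grip_width: 0.7
```

Emit:
step_arm(commands=[{"xyz": [1.5,0.2,0],"delta_rot": [0,0,0],"claw": 0.3},{"xyz": [0,0,0],"delta_rot": [0,0,0],"claw": 0.3}])

```text
time_s: 10.8
eef_pos: [0.5508, -0.0836, 0.0031]
tool_rot: [0.933, 1.411, -1.134]
contact_force: [0.2, 0.4, -0.5]
grip_width: 0.699
```

Emit:
step_arm(commands=[{"xyz": [1.5,0.2,0],"delta_rot": [0,0,0],"claw": 0.3},{"xyz": [0,0,0],"delta_rot": [0,0,0],"claw": 0.3}])

```text
time_s: 10.97
eef_pos: [0.5509, -0.0837, 0.0023]
tool_rot: [0.933, 1.411, -1.134]
contact_force: [-1.8, -0.3, 6.4]
grip_width: 0.699
```

Touched the mould rim at a TCP height of about 0.0025 (6 N), so the tip offset is about 37 mm. I'll back up 2.5 mm and grip.

Emit:
step_arm(commands=[{"xyz": [-2.5,-0.4,0],"delta_rot": [0,0,0],"claw": 0.3},{"xyz": [0,0,0],"delta_rot": [0,0,0],"claw": 0.4},{"xyz": [0,0,0],"delta_rot": [0,0,0],"claw": 0.45},{"xyz": [0,0,0],"delta_rot": [0,0,0],"claw": 0.5},{"xyz": [0,0,0],"delta_rot": [0,0,0],"claw": 0.55},{"xyz": [0,0,0],"delta_rot": [0,0,0],"claw": 0.7},{"xyz": [0,0,0],"delta_rot": [0,0,0],"claw": 0.8},{"xyz": [0,0,0],"delta_rot": [0,0,0],"claw": 0.8}])

```text
time_s: 11.63
eef_pos: [0.5508, -0.0836, 0.0042]
tool_rot: [0.933, 1.411, -1.134]
contact_force: [-0.7, 0.2, -0.6]
grip_width: 0.506
```

Emit:
step_arm(commands=[{"xyz": [0,0,0],"delta_rot": [0,0,0],"claw": 0.8},{"xyz": [0,0,0],"delta_rot": [0,0,0],"claw": 0.8},{"xyz": [0,0,0],"delta_rot": [0,0,0],"claw": 0.8}])

```text
time_s: 11.88
eef_pos: [0.5508, -0.0837, 0.0043]
tool_rot: [0.933, 1.411, -1.134]
contact_force: [0.3, -0.6, -0.7]
grip_width: 0.507
```

Gripped at 48 mm. Next: lift about 3 mm with a slight levelling turn (heel up about 8 mm), then draw along the splint's own axis.

```bash
cat >> h.py <<'E'
D=.047
def seq(*wp):
    "wp: (pivot xyz, Rot, n); pivot = pinch point D behind the TCP along tool x"
    p,R,s=cur()
    for G,R1,n in wp:
        t=np.array(G)+D*R1.apply([1,0,0])
        for r in rows(p,R,t,R1,n):print(r)
        print("--");p,R=t,R1
E
python3 - <<'E'
from h import *
p,R,s=cur();G=p-D*R.apply([1,0,0]);ey=Ro.from_euler("z",YM)
print(G,Ro.from_euler("z",-YM).apply(G-np.r_[OM,0]))
pt=np.arctan2(-R.apply([1,0,0])@ey.apply([1,0,0]),-R.apply([1,0,0])[2]);print("pitch",pt)
R1=Rt(YM,pt-.03,-1);G1=G+[0,0,.003];a=pt-.03
G2=G1+ey.apply([-.066*np.cos(a),0,.066*np.sin(a)]);G3=G2+[0,0,.08]
seq((G1,R1,6),(G2,R1,12),(G3,R1,4))
E
```

```text
[ 0.55760658 -0.08189676  0.05073785] [-6.81221190e-02  9.33556098e-05  5.07378461e-02]
pitch 0.15007394825255335
([-0.5, 0.2, -0.0], [-0.0, 0.0, 0.005])
([-0.5, 0.2, -0.0], [-0.0, 0.0, 0.005])
([-0.5, 0.2, -0.0], [-0.0, 0.0, 0.005])
([-0.5, 0.2, -0.0], [-0.0, 0.0, 0.005])
([-0.5, 0.2, -0.0], [-0.0, 0.0, 0.005])
([-0.5, 0.2, -0.0], [-0.0, 0.0, 0.005])
--
([0.0, -5.5, 0.0], [0.0, 0.0, 0.0])
([0.0, -5.5, 0.0], [0.0, 0.0, 0.0])
([0.0, -5.5, 0.0], [0.0, 0.0, 0.0])
([0.0, -5.5, 0.0], [0.0, 0.0, 0.0])
([0.0, -5.5, 0.0], [0.0, 0.0, 0.0])
([0.0, -5.5, 0.0], [0.0, 0.0, 0.0])
([0.0, -5.5, 0.0], [0.0, 0.0, 0.0])
([0.0, -5.5, 0.0], [0.0, 0.0, 0.0])
([0.0, -5.5, 0.0], [0.0, 0.0, 0.0])
([0.0, -5.5, 0.0], [0.0, 0.0, 0.0])
([0.0, -5.5, 0.0], [0.0, 0.0, 0.0])
([0.0, -5.5, 0.0], [0.0, 0.0, 0.0])
--
([-19.9, -2.4, 0.0], [0.0, 0.0, 0.0])
([-19.9, -2.4, 0.0], [0.0, 0.0, 0.0])
([-19.9, -2.4, 0.0], [0.0, 0.0, 0.0])
([-19.9, -2.4, 0.0], [0.0, 0.0, 0.0])
--
```

Emit:
step_arm(commands=[{"xyz": [-0.5,0.2,0],"delta_rot": [0,0,0.005],"claw": 0.8},{"xyz": [-0.5,0.2,0],"delta_rot": [0,0,0.005],"claw": 0.8},{"xyz": [-0.5,0.2,0],"delta_rot": [0,0,0.005],"claw": 0.8},{"xyz": [-0.5,0.2,0],"delta_rot": [0,0,0.005],"claw": 0.8},{"xyz": [-0.5,0.2,0],"delta_rot": [0,0,0.005],"claw": 0.8},{"xyz": [-0.5,0.2,0],"delta_rot": [0,0,0.005],"claw": 0.8},{"xyz": [0,0,0],"delta_rot": [0,0,0],"claw": 0.8},{"xyz": [0,0,0],"delta_rot": [0,0,0],"claw": 0.8}])

```text
time_s: 12.55
eef_pos: [0.5523, -0.0833, 0.0072]
tool_rot: [0.952, 1.393, -1.112]
contact_force: [-0.1, 0.0, -1.5]
grip_width: 0.502
```

Run:
```python
from h import *
p,R,s=cur();print(s["contact_force"].round(2),s["torque"].round(3),s["grip_width"]);w=shot("wrist","w11")
w0=dict(np.load("w10.npz"))
h=cv2.cvtColor(w["pixels"],cv2.COLOR_RGB2HSV);m=cv2.inRange(h,np.array((80,80,25)),np.array((100,255,255)))
y=np.where(m[:,300:340].sum(1)>0)[0];print("teal rows",y.min(),y.max(),p)
hy=cv2.inRange(h,np.array((20,120,60)),np.array((35,255,255)));n,l,st,c=cv2.connectedComponentsWithStats(hy);i=1+np.argmax(st[1:,4]);print("keeper",st[i],proj(w,[mw(.044,0,.0345),mw(.044,0,.0285),mw(.089,0,.0345)]).round(1).tolist())
for k,(a,hg) in {"nom":(.12,0)}.items():
    G=p-D*R.apply([1,0,0]);print(Ro.from_euler("z",-YM).apply(G-np.r_[OM,0]))
```

```text
[-0.13  0.02 -1.49] [-0.043  0.033  0.001] 0.5023259846251004
teal rows 28 262 [ 0.55234225 -0.08326836  0.00717005]
keeper [ 263    0  111   28 3018] [[318.8, 26.7], [318.8, 28.2], [318.7, -91.9]]
[-6.79374130e-02  8.15647200e-05  5.38322659e-02]
```

The force is −1.5 N, about the splint's weight, so it hangs free. Now the draw.

Emit:
step_arm(commands=[{"xyz": [0,-2,0],"delta_rot": [0,0,0],"claw": 0.8},{"xyz": [0,-4,0],"delta_rot": [0,0,0],"claw": 0.8},{"xyz": [0,-4,0],"delta_rot": [0,0,0],"claw": 0.8},{"xyz": [0,-4,0],"delta_rot": [0,0,0],"claw": 0.8}])

```text
time_s: 12.93
eef_pos: [0.5384, -0.0868, 0.0088]
tool_rot: [0.951, 1.393, -1.112]
contact_force: [-0.3, -0.2, -1.5]
grip_width: 0.502
```

Emit:
step_arm(commands=[{"xyz": [0,-5,0],"delta_rot": [0,0,0],"claw": 0.8},{"xyz": [0,-5,0],"delta_rot": [0,0,0],"claw": 0.8},{"xyz": [0,-5,0],"delta_rot": [0,0,0],"claw": 0.8},{"xyz": [0,-5,0],"delta_rot": [0,0,0],"claw": 0.8}])

```text
time_s: 13.27
eef_pos: [0.5191, -0.0918, 0.0113]
tool_rot: [0.952, 1.393, -1.112]
contact_force: [0.6, -0.4, -1.7]
grip_width: 0.504
```

Emit:
step_arm(commands=[{"xyz": [0,-5.5,0],"delta_rot": [0,0,0],"claw": 0.8},{"xyz": [0,-5.5,0],"delta_rot": [0,0,0],"claw": 0.8},{"xyz": [0,-5.5,0],"delta_rot": [0,0,0],"claw": 0.8},{"xyz": [0,-5.5,0],"delta_rot": [0,0,0],"claw": 0.8},{"xyz": [0,-5.5,0],"delta_rot": [0,0,0],"claw": 0.8},{"xyz": [0,-4.5,0],"delta_rot": [0,0,0],"claw": 0.8},{"xyz": [0,0,0],"delta_rot": [0,0,0],"claw": 0.8},{"xyz": [0,0,0],"delta_rot": [0,0,0],"claw": 0.8}])

```text
time_s: 13.93
eef_pos: [0.4889, -0.0997, 0.0151]
tool_rot: [0.952, 1.392, -1.112]
contact_force: [0.2, -0.5, -0.5]
grip_width: 0.502
```

Drawn 65 mm with no resistance. Now I'll raise it.

Emit:
step_arm(commands=[{"xyz": [-8,-1,0],"delta_rot": [0,0,0],"claw": 0.8},{"xyz": [-14,-1.7,0],"delta_rot": [0,0,0],"claw": 0.8},{"xyz": [-18,-2.2,0],"delta_rot": [0,0,0],"claw": 0.8},{"xyz": [-18,-2.2,0],"delta_rot": [0,0,0],"claw": 0.8},{"xyz": [-12,-1.4,0],"delta_rot": [0,0,0],"claw": 0.8},{"xyz": [-6,-0.7,0],"delta_rot": [0,0,0],"claw": 0.8},{"xyz": [0,0,0],"delta_rot": [0,0,0],"claw": 0.8},{"xyz": [0,0,0],"delta_rot": [0,0,0],"claw": 0.8}])

```text
time_s: 14.6
eef_pos: [0.4889, -0.0995, 0.0915]
tool_rot: [0.951, 1.392, -1.111]
contact_force: [0.3, 0.1, -1.6]
grip_width: 0.504
```

Run:
```python
from h import *
w=shot("wrist","w12");p,R,s=cur();print(p,s["contact_force"].round(1),s["torque"].round(3))
h=cv2.cvtColor(w["pixels"],cv2.COLOR_RGB2HSV);m=cv2.inRange(h,np.array((80,80,25)),np.array((100,255,255)));m[:,:230]=0;m[:,410:]=0
for v in range(0,260,12):
    u=np.where(m[v])[0];print(v,len(u),(u.min(),u.max()) if len(u) else "")
G=p-D*R.apply([1,0,0]);pt0=np.arctan2(-R.apply([1,0,0])@Ro.from_euler("z",YM).apply([1,0,0]),-R.apply([1,0,0])[2]);print("toolpitch",pt0)
for da in(-.06,-.03,0,.03,.06,.1):
    S=Ro.from_euler("z",YM)*Ro.from_euler("y",pt0+da)
    f=lambda q:proj(w,G+S.apply(np.array(q)-[-.0715,0,.0187])).round(0).astype(int).tolist()
    print(da,"rim end",f([[-.0875,.024,.028],[-.0875,-.024,.028]]),"rim far",f([[.0325,.024,.028],[.0325,-.024,.028]]),"tip",f([[.0875,.021,.005],[.0875,-.021,.005]]))
cv2.imwrite("pics/w12.png",w["pixels"][:,:,::-1])
```

```text
[ 0.48862867 -0.09945877  0.09111078] [-0.3  0.2 -2.3] [0.033 0.025 0.019]
0 84 (np.int64(276), np.int64(359))
12 83 (np.int64(277), np.int64(359))
24 83 (np.int64(277), np.int64(359))
36 81 (np.int64(278), np.int64(358))
48 105 (np.int64(266), np.int64(370))
60 105 (np.int64(266), np.int64(370))
72 103 (np.int64(267), np.int64(369))
84 102 (np.int64(268), np.int64(369))
96 100 (np.int64(268), np.int64(368))
108 100 (np.int64(269), np.int64(368))
120 100 (np.int64(269), np.int64(368))
132 98 (np.int64(270), np.int64(367))
144 97 (np.int64(271), np.int64(367))
156 96 (np.int64(272), np.int64(367))
168 96 (np.int64(272), np.int64(367))
180 95 (np.int64(272), np.int64(366))
192 94 (np.int64(273), np.int64(366))
204 92 (np.int64(274), np.int64(365))
216 92 (np.int64(274), np.int64(365))
228 92 (np.int64(274), np.int64(365))
240 91 (np.int64(275), np.int64(365))
252 91 (np.int64(275), np.int64(365))
toolpitch 0.1206089644021584
-0.06 rim end [[275, 281], [362, 281]] rim far [[262, 41], [374, 41]] tip [[271, -89], [366, -89]]
-0.03 rim end [[275, 281], [362, 281]] rim far [[264, 41], [373, 41]] tip [[272, -82], [364, -82]]
0 rim end [[275, 281], [362, 281]] rim far [[265, 42], [372, 42]] tip [[274, -75], [363, -75]]
0.03 rim end [[275, 281], [362, 281]] rim far [[266, 43], [371, 43]] tip [[275, -69], [362, -68]]
0.06 rim end [[275, 281], [363, 281]] rim far [[267, 44], [370, 44]] tip [[277, -62], [360, -62]]
0.1 rim end [[275, 281], [363, 281]] rim far [[268, 46], [369, 46]] tip [[278, -53], [359, -53]]
```

Run:
```python
from h import *
R1=Rt(-.085,-.04,-1);a=np.array([.4663,-.2899])
seq(([*a,.138],R1,12),([*a,.045],R1,8))
```

```text
([0.7, -5.6, 15.0], [0.0281, 0.0011, 0.0133])
([0.6, -5.2, 15.1], [0.0281, 0.0011, 0.0133])
([0.5, -4.7, 15.2], [0.0281, 0.0011, 0.0133])
([0.4, -4.3, 15.4], [0.0281, 0.0011, 0.0133])
([0.4, -3.9, 15.5], [0.0281, 0.0011, 0.0133])
([0.3, -3.5, 15.6], [0.0281, 0.0011, 0.0133])
([0.2, -3.0, 15.7], [0.0281, 0.0011, 0.0133])
([0.2, -2.6, 15.8], [0.0281, 0.0011, 0.0133])
([0.1, -2.1, 15.8], [0.0281, 0.0011, 0.0133])
([0.1, -1.7, 15.9], [0.0281, 0.0011, 0.0133])
([0.0, -1.2, 15.9], [0.0281, 0.0011, 0.0133])
([0.0, -0.8, 16.0], [0.0281, 0.0011, 0.0133])
--
([11.6, -0.5, 0.0], [0.0, 0.0, 0.0])
([11.6, -0.5, 0.0], [0.0, 0.0, 0.0])
([11.6, -0.5, 0.0], [0.0, 0.0, 0.0])
([11.6, -0.5, 0.0], [0.0, 0.0, 0.0])
([11.6, -0.5, 0.0], [0.0, 0.0, 0.0])
([11.6, -0.5, 0.0], [0.0, 0.0, 0.0])
([11.6, -0.5, 0.0], [0.0, 0.0, 0.0])
([11.6, -0.5, 0.0], [0.0, 0.0, 0.0])
--
```

Emit:
step_arm(commands=[{"xyz": [0.7,-5.6,15],"delta_rot": [0.0281,0.0011,0.0133],"claw": 0.8},{"xyz": [0.6,-5.2,15.1],"delta_rot": [0.0281,0.0011,0.0133],"claw": 0.8},{"xyz": [0.5,-4.7,15.2],"delta_rot": [0.0281,0.0011,0.0133],"claw": 0.8},{"xyz": [0.4,-4.3,15.4],"delta_rot": [0.0281,0.0011,0.0133],"claw": 0.8},{"xyz": [0.4,-3.9,15.5],"delta_rot": [0.0281,0.0011,0.0133],"claw": 0.8},{"xyz": [0.3,-3.5,15.6],"delta_rot": [0.0281,0.0011,0.0133],"claw": 0.8},{"xyz": [0.2,-3,15.7],"delta_rot": [0.0281,0.0011,0.0133],"claw": 0.8},{"xyz": [0.2,-2.6,15.8],"delta_rot": [0.0281,0.0011,0.0133],"claw": 0.8}])

```text
time_s: 15.32
eef_pos: [0.4746, -0.2273, 0.0905]
tool_rot: [1.18, 1.227, -1.202]
contact_force: [0.1, 0.9, -1.4]
grip_width: 0.502
```

Emit:
step_arm(commands=[{"xyz": [0.1,-2.1,15.8],"delta_rot": [0.0281,0.0011,0.0133],"claw": 0.8},{"xyz": [0.1,-1.7,15.9],"delta_rot": [0.0281,0.0011,0.0133],"claw": 0.8},{"xyz": [0,-1.2,15.9],"delta_rot": [0.0281,0.0011,0.0133],"claw": 0.8},{"xyz": [0,-0.8,16],"delta_rot": [0.0281,0.0011,0.0133],"claw": 0.8},{"xyz": [0,0,0],"delta_rot": [0,0,0],"claw": 0.8},{"xyz": [0,0,0],"delta_rot": [0,0,0],"claw": 0.8},{"xyz": [0,0,0],"delta_rot": [0,0,0],"claw": 0.8}])

```text
time_s: 15.9
eef_pos: [0.4681, -0.2896, 0.0909]
tool_rot: [1.289, 1.138, -1.242]
contact_force: [-1.1, -0.6, -1.4]
grip_width: 0.504
```

Run:
```python
from h import *
w=shot("wrist","w13");s=shot("scene","s13");p,R,st=cur();print(p,st["contact_force"].round(1),st["grip_width"])
R1=Rt(-.085,-.04,-1);a=np.array([.4663,-.2899]);G=p-D*R.apply([1,0,0]);print("G",G,(R.inv()*R1).as_rotvec().round(3))
h=cv2.cvtColor(s["pixels"],cv2.COLOR_RGB2HSV);m=cv2.inRange(h,np.array((80,80,25)),np.array((100,255,255)));m[:185]=0;m[:,:190]=0;m[:,275:]=0
ys,xs=np.where(m)
for v in range(ys.min(),ys.max()+1,6):u=np.where(m[v])[0];print(v,u.min() if len(u) else'',u.max() if len(u) else '')
print("bottom",ys.max())
for da in(-.03,0,.03,.06,.1):
    S=Ro.from_euler("z",-.085)*Ro.from_euler("y",-.04+da)
    f=lambda q:proj(s,G+S.apply(np.array(q)-[-.0715,0,.0187])).round(1).tolist()
    print(da,"far rim",f([[.0325,.024,.028],[.0325,-.024,.028]]),"tip low",f([[.0875,.021,-.005],[.0875,-.021,-.005]]),"tip up",f([[.0875,.021,.005],[.0875,-.021,.005]]))
```

```text
[ 0.46840652 -0.28943897  0.0912377 ] [-0.2  0.3 -2.5] 0.5020761880219432
G [ 0.46651855 -0.28929402  0.13819954] [ 0.001 -0.    -0.   ]
185 216 235
191 214 233
197 213 232
203 213 231
209 214 229
215 213 228
221 212 227
bottom 224
-0.03 far rim [[228.1, 199.7], [210.5, 199.7]] tip low [[226.0, 223.2], [210.5, 223.2]] tip up [[225.1, 221.0], [209.6, 221.0]]
0 far rim [[228.3, 200.5], [210.8, 200.5]] tip low [[226.4, 224.0], [211.0, 224.0]] tip up [[225.6, 221.9], [210.0, 221.9]]
0.03 far rim [[228.5, 201.3], [211.1, 201.3]] tip low [[226.8, 224.8], [211.5, 224.8]] tip up [[226.0, 222.8], [210.5, 222.8]]
0.06 far rim [[228.8, 202.0], [211.3, 202.0]] tip low [[227.3, 225.5], [212.0, 225.5]] tip up [[226.4, 223.6], [211.0, 223.6]]
0.1 far rim [[229.1, 202.9], [211.7, 203.0]] tip low [[227.8, 226.3], [212.6, 226.3]] tip up [[227.0, 224.6], [211.7, 224.6]]
```

Emit:
step_arm(commands=[{"xyz": [10,-0.4,0.6],"delta_rot": [0,0,0],"claw": 0.8},{"xyz": [16,-0.6,0],"delta_rot": [0,0,0],"claw": 0.8},{"xyz": [18,-0.7,0],"delta_rot": [0,0,0],"claw": 0.8},{"xyz": [18,-0.7,0],"delta_rot": [0,0,0],"claw": 0.8},{"xyz": [14,-0.6,0],"delta_rot": [0,0,0],"claw": 0.8},{"xyz": [10,-0.4,0],"delta_rot": [0,0,0],"claw": 0.8},{"xyz": [7,-0.3,0],"delta_rot": [0,0,0],"claw": 0.8},{"xyz": [4,-0.2,0],"delta_rot": [0,0,0],"claw": 0.8}])

```text
time_s: 16.67
eef_pos: [0.4684, -0.2905, -0.0065]
tool_rot: [1.289, 1.137, -1.242]
contact_force: [-0.5, -0.6, -1.4]
grip_width: 0.504
```

Emit:
step_arm(commands=[{"xyz": [3,-0.1,0],"delta_rot": [0,0,0],"claw": 0.8},{"xyz": [3,-0.1,0],"delta_rot": [0,0,0],"claw": 0.8},{"xyz": [2,-0.1,0],"delta_rot": [0,0,0],"claw": 0.8},{"xyz": [0,0,0],"delta_rot": [0,0,0],"claw": 0.8}])

```text
time_s: 17.0
eef_pos: [0.4685, -0.291, -0.0135]
tool_rot: [1.289, 1.136, -1.241]
contact_force: [-0.3, 0.2, -2.0]
grip_width: 0.504
```

Emit:
step_arm(commands=[{"xyz": [1.5,0,0],"delta_rot": [0,0,0],"claw": 0.8},{"xyz": [1.5,0,0],"delta_rot": [0,0,0],"claw": 0.8},{"xyz": [0,0,0],"delta_rot": [0,0,0],"claw": 0.8},{"xyz": [0,0,0],"delta_rot": [0,0,0],"claw": 0.8}])

```text
time_s: 17.33
eef_pos: [0.4686, -0.2909, -0.0165]
tool_rot: [1.289, 1.136, -1.242]
contact_force: [0.1, -0.9, -1.4]
grip_width: 0.503
```

Emit:
step_arm(commands=[{"xyz": [1.5,0,0],"delta_rot": [0,0,0],"claw": 0.8},{"xyz": [0,0,0],"delta_rot": [0,0,0],"claw": 0.8},{"xyz": [0,0,0],"delta_rot": [0,0,0],"claw": 0.8}])

```text
time_s: 17.58
eef_pos: [0.4686, -0.2909, -0.018]
tool_rot: [1.289, 1.136, -1.242]
contact_force: [0.6, 0.5, -0.2]
grip_width: 0.501
```

Emit:
step_arm(commands=[{"xyz": [1,0,0],"delta_rot": [0,0,0],"claw": 0.8},{"xyz": [0,0,0],"delta_rot": [0,0,0],"claw": 0.8},{"xyz": [0,0,0],"delta_rot": [0,0,0],"claw": 0.8}])

```text
time_s: 17.83
eef_pos: [0.4687, -0.2909, -0.0191]
tool_rot: [1.289, 1.136, -1.242]
contact_force: [-0.1, 0.2, -2.1]
grip_width: 0.501
```

Emit:
step_arm(commands=[{"xyz": [1,0,0],"delta_rot": [0,0,0],"claw": 0.8},{"xyz": [0,0,0],"delta_rot": [0,0,0],"claw": 0.8},{"xyz": [0,0,0],"delta_rot": [0,0,0],"claw": 0.8}])

```text
time_s: 18.08
eef_pos: [0.4687, -0.2909, -0.0201]
tool_rot: [1.289, 1.136, -1.242]
contact_force: [0.2, -0.8, -1.9]
grip_width: 0.503
```

Emit:
step_arm(commands=[{"xyz": [1,0,0],"delta_rot": [0,0,0],"claw": 0.8},{"xyz": [0,0,0],"delta_rot": [0,0,0],"claw": 0.8},{"xyz": [0,0,0],"delta_rot": [0,0,0],"claw": 0.8}])

```text
time_s: 18.33
eef_pos: [0.4688, -0.2909, -0.0211]
tool_rot: [1.289, 1.136, -1.242]
contact_force: [0.3, -1.2, -1.4]
grip_width: 0.501
```

Emit:
step_arm(commands=[{"xyz": [1,0,0],"delta_rot": [0,0,0],"claw": 0.8},{"xyz": [0,0,0],"delta_rot": [0,0,0],"claw": 0.8},{"xyz": [0,0,0],"delta_rot": [0,0,0],"claw": 0.8}])

```text
time_s: 18.58
eef_pos: [0.4688, -0.2909, -0.022]
tool_rot: [1.289, 1.136, -1.242]
contact_force: [0.9, 0.5, -0.9]
grip_width: 0.505
```

Still mostly airborne. I'll continue in millimetre steps.

Emit:
step_arm(commands=[{"xyz": [0.8,0,0],"delta_rot": [0,0,0],"claw": 0.8},{"xyz": [0,0,0],"delta_rot": [0,0,0],"claw": 0.8},{"xyz": [0,0,0],"delta_rot": [0,0,0],"claw": 0.8}])

```text
time_s: 18.83
eef_pos: [0.4688, -0.2909, -0.0228]
tool_rot: [1.289, 1.136, -1.242]
contact_force: [0.7, 0.5, -1.7]
grip_width: 0.506
```

Emit:
step_arm(commands=[{"xyz": [0.8,0,0],"delta_rot": [0,0,0],"claw": 0.8},{"xyz": [0,0,0],"delta_rot": [0,0,0],"claw": 0.8},{"xyz": [0,0,0],"delta_rot": [0,0,0],"claw": 0.8}])

```text
time_s: 19.08
eef_pos: [0.4689, -0.2909, -0.0236]
tool_rot: [1.289, 1.136, -1.242]
contact_force: [0.1, 0.0, -2.3]
grip_width: 0.5
```

Emit:
step_arm(commands=[{"xyz": [0.8,0,0],"delta_rot": [0,0,0],"claw": 0.8},{"xyz": [0,0,0],"delta_rot": [0,0,0],"claw": 0.8},{"xyz": [0,0,0],"delta_rot": [0,0,0],"claw": 0.8}])

```text
time_s: 19.33
eef_pos: [0.469, -0.291, -0.0243]
tool_rot: [1.289, 1.136, -1.242]
contact_force: [0.3, 0.2, 1.1]
grip_width: 0.504
```

Emit:
step_arm(commands=[{"xyz": [0.8,0,0],"delta_rot": [0,0,0],"claw": 0.8},{"xyz": [0,0,0],"delta_rot": [0,0,0],"claw": 0.8},{"xyz": [0,0,0],"delta_rot": [0,0,0],"claw": 0.8}])

```text
time_s: 19.58
eef_pos: [0.4691, -0.2911, -0.0245]
tool_rot: [1.289, 1.135, -1.241]
contact_force: [-2.0, 1.4, 9.8]
grip_width: 0.499
```

Emit:
step_arm(commands=[{"xyz": [0.8,0,0],"delta_rot": [0,0,0],"claw": 0.8},{"xyz": [0,0,0],"delta_rot": [0,0,0],"claw": 0.8},{"xyz": [0,0,0],"delta_rot": [0,0,0],"claw": 0.8}])

```text
time_s: 19.83
eef_pos: [0.4692, -0.2911, -0.0246]
tool_rot: [1.289, 1.135, -1.241]
contact_force: [-4.0, 2.6, 20.3]
grip_width: 0.501
```

Run:
```python
from h import *
w=shot("wrist","w14");s=shot("scene","s14");p,R,st=cur();print(st["contact_force"].round(1),st["torque"].round(3),p)
t=cv2.resize(s["pixels"][170:270,190:270,::-1],(400,500),interpolation=0)
cv2.imwrite("pics/w14.png",np.hstack([cv2.resize(w["pixels"][:,120:520,::-1],(400,500)),t]))
m=cv2.inRange(cv2.cvtColor(w["pixels"],cv2.COLOR_RGB2HSV),np.array((80,80,25)),np.array((100,255,255)));m[:,:230]=0;m[:,410:]=0
for v in range(0,260,20):
    u=np.where(m[v])[0];print(v,len(u),(u.min(),u.max()) if len(u) else "")
G=p-D*R.apply([1,0,0])
for da in(-.03,0,.03,.06):
    S=Ro.from_euler("z",-.085)*Ro.from_euler("y",-.04+da)
    f=lambda q:proj(w,G+S.apply(np.array(q)-[-.0715,0,.0187])).round(0).astype(int).tolist()
    print(da,f([[-.0875,.024,.028],[-.0875,-.024,.028]]),f([[.0325,.024,.028],[.0325,-.024,.028]]))
```

```text
[-4.3  2.8 20.9] [0.533 0.899 0.172] [ 0.46915673 -0.2910795  -0.02455282]
0 84 (np.int64(277), np.int64(360))
20 82 (np.int64(278), np.int64(359))
40 81 (np.int64(279), np.int64(359))
60 104 (np.int64(267), np.int64(370))
80 102 (np.int64(268), np.int64(370))
100 100 (np.int64(269), np.int64(369))
120 99 (np.int64(270), np.int64(368))
140 97 (np.int64(271), np.int64(368))
160 95 (np.int64(272), np.int64(367))
180 94 (np.int64(273), np.int64(366))
200 92 (np.int64(274), np.int64(365))
220 91 (np.int64(275), np.int64(365))
240 91 (np.int64(275), np.int64(365))
-0.03 [[275, 281], [362, 281]] [[264, 41], [374, 41]]
0 [[275, 281], [363, 281]] [[265, 42], [372, 42]]
0.03 [[275, 281], [363, 281]] [[266, 43], [371, 43]]
0.06 [[275, 281], [363, 281]] [[267, 44], [370, 44]]
```

The rise to 20 N shows the lever end touched first (moment +0.9). I'll back off and tip the heel down in small steps, watching the moment.

Emit:
step_arm(commands=[{"xyz": [-0.8,0,0],"delta_rot": [0,0,0],"claw": 0.8},{"xyz": [-0.8,0,0],"delta_rot": [0,0,0],"claw": 0.8},{"xyz": [0,-0.5,0],"delta_rot": [0,0,-0.01],"claw": 0.8},{"xyz": [0,0,0],"delta_rot": [0,0,0],"claw": 0.8},{"xyz": [0,0,0],"delta_rot": [0,0,0],"claw": 0.8}])

```text
time_s: 20.35
eef_pos: [0.4685, -0.291, -0.0244]
tool_rot: [1.285, 1.144, -1.249]
contact_force: [-1.6, -0.2, 1.8]
grip_width: 0.501
```

```bash
python3 -c "
from h import *
p,R,s=cur();print(p.round(4),s['contact_force'].round(1),s['torque'].round(3))"
```

```text
[ 0.4685 -0.291  -0.0244] [-1.6 -0.2  1.8] [ 0.004  0.088 -0.017]
```

View pics/w14.png

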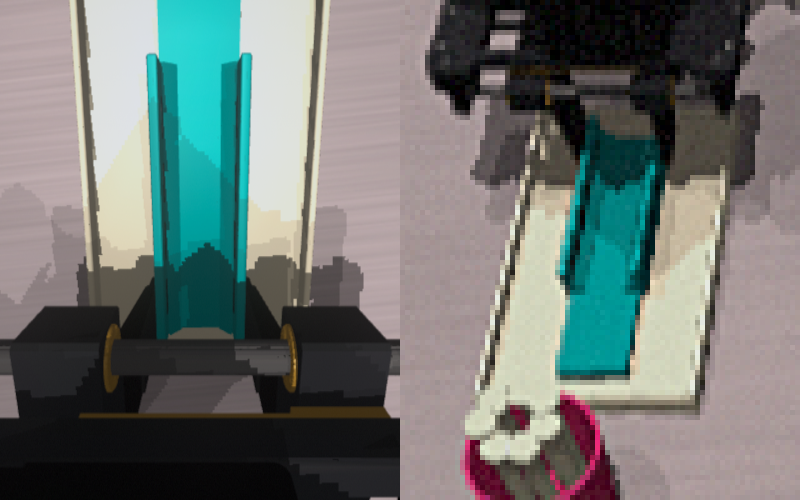

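The splint lies inside the tray, hollow up and parallel to it. I'll keep tipping the heel down.

Emit:
step_arm(commands=[{"xyz": [0,-0.5,0],"delta_rot": [0,0,-0.01],"claw": 0.8},{"xyz": [0,0,0],"delta_rot": [0,0,0],"claw": 0.8},{"xyz": [0,0,0],"delta_rot": [0,0,0],"claw": 0.8}])

```text
time_s: 20.6
eef_pos: [0.468, -0.2909, -0.0245]
tool_rot: [1.281, 1.151, -1.256]
contact_force: [-0.6, 1.0, 1.1]
grip_width: 0.506
```

```bash
python3 -c "
from h import *
p,R,s=cur();print(p.round(4),s['contact_force'].round(1),s['torque'].round(3))"
```

```text
[ 0.468  -0.2909 -0.0245] [-0.6  1.   1.1] [ 0.024 -0.134  0.079]
```

Emit:
step_arm(commands=[{"xyz": [0,-0.5,0],"delta_rot": [0,0,-0.01],"claw": 0.8},{"xyz": [0,0,0],"delta_rot": [0,0,0],"claw": 0.8},{"xyz": [0,0,0],"delta_rot": [0,0,0],"claw": 0.8}])

```text
time_s: 20.85
eef_pos: [0.4675, -0.2908, -0.0245]
tool_rot: [1.276, 1.159, -1.264]
contact_force: [-0.7, 1.1, 2.5]
grip_width: 0.498
```

```bash
python3 -c "
from h import *
p,R,s=cur();print(p.round(4),s['contact_force'].round(1),s['torque'].round(3))"
```

```text
[ 0.4675 -0.2908 -0.0245] [-0.7  1.1  2.5] [ 0.094 -0.174  0.048]
```

The moment changed sign, so the heel and lever end are both resting. I'll release with a partial opening, then rise.

Emit:
step_arm(commands=[{"xyz": [0,0,0],"delta_rot": [0,0,0],"claw": 0.48},{"xyz": [0,0,0],"delta_rot": [0,0,0],"claw": 0.45},{"xyz": [0,0,0],"delta_rot": [0,0,0],"claw": 0.4},{"xyz": [0,0,0],"delta_rot": [0,0,0],"claw": 0.36},{"xyz": [0,0,0],"delta_rot": [0,0,0],"claw": 0.33},{"xyz": [0,0,0],"delta_rot": [0,0,0],"claw": 0.33}])

```text
time_s: 21.35
eef_pos: [0.4674, -0.2908, -0.0245]
tool_rot: [1.276, 1.159, -1.264]
contact_force: [-0.4, 0.5, -0.0]
grip_width: 0.664
```

Emit:
step_arm(commands=[{"xyz": [-5,0,0],"delta_rot": [0,0,0],"claw": 0.33},{"xyz": [-10,0,0],"delta_rot": [0,0,0],"claw": 0.33},{"xyz": [-20,0,0],"delta_rot": [0,0,0],"claw": 0.33},{"xyz": [-30,0,0],"delta_rot": [0,0,0],"claw": 0.33},{"xyz": [-30,0,0],"delta_rot": [0,0,0],"claw": 0.33},{"xyz": [-30,0,0],"delta_rot": [0,0,0],"claw": 0.33},{"xyz": [-20,0,0],"delta_rot": [0,0,0],"claw": 0.33},{"xyz": [0,0,0],"delta_rot": [0,0,0],"claw": 0.33}])

```text
time_s: 22.02
eef_pos: [0.4672, -0.2917, 0.1256]
tool_rot: [1.276, 1.151, -1.261]
contact_force: [-0.5, 0.2, -0.3]
grip_width: 0.67
```

Run:
```python
from h import *
w=shot("wrist","w15");s=shot("scene","s15");t=shot("top","t15");p,R,st=cur();print(p,st["contact_force"].round(1),st["grip_width"],st["time_s"])
def teal(c,b):
    m=cv2.inRange(cv2.cvtColor(c["pixels"],cv2.COLOR_RGB2HSV),np.array((80,80,25)),np.array((100,255,255)));k=np.zeros_like(m);k[b[1]:b[3],b[0]:b[2]]=m[b[1]:b[3],b[0]:b[2]];return k
k=teal(w,(200,0,440,330));n,l,sx,_=cv2.connectedComponentsWithStats(k);i=1+np.argmax(sx[1:,4]);print("wrist box",sx[i])
for v in range(sx[i][1],sx[i][1]+sx[i][3],15):
    u=np.where(l[v]==i)[0];print(v,u.min(),u.max())
S=Ro.from_euler("z",-.085)*Ro.from_euler("y",-.03);c0=np.array([.5375,-.296,.0072])
for q in([-.0875,.024,.028],[-.0875,-.024,.028],[.0325,.024,.028],[.0325,-.024,.028],[.0875,.021,.005],[.0875,-.021,.005]):print(q,proj(w,c0+S.apply(q)).round(0),proj(s,c0+S.apply(q)).round(1))
k=teal(s,(190,170,275,255));y,x=np.where(k);print("scene",x.min(),x.max(),y.min(),y.max())
k=((red(s)));y,x=np.where(k[165:205,270:310]);print("lever pad scene",x.mean()+270,y.mean()+165,proj(s,padpred(.5)).mean(0),proj(s,padpred(0)).mean(0))
a=dict(np.load("scene0.npz"))
d=cv2.absdiff(cv2.GaussianBlur(a["pixels"],(5,5),0),cv2.GaussianBlur(s["pixels"],(5,5),0)).max(2)
n,l,sx,_=cv2.connectedComponentsWithStats((d>60).astype(np.uint8));print([r.tolist() for r in sx[1:] if r[4]>25])
```

```text
[ 0.46551534 -0.29041061  0.12056408] [-0.1  0.3 -0.7] 0.6713776093638876 22.1667
wrist box [ 293   18   52  186 8617]
18 296 340
33 296 340
48 297 339
63 297 340
78 298 339
93 293 344
108 293 343
123 294 343
138 294 343
153 295 342
168 295 342
183 295 342
198 296 341
[-0.0875, 0.024, 0.028] [[294. 206.]] [[242.5 191.6]]
[-0.0875, -0.024, 0.028] [[341. 206.]] [[227.4 191.7]]
[0.0325, 0.024, 0.028] [[291.  80.]] [[236.7 223. ]]
[0.0325, -0.024, 0.028] [[343.  80.]] [[220.7 223. ]]
[0.0875, 0.021, 0.005] [[294.  19.]] [[234.4 243. ]]
[0.0875, -0.021, 0.005] [[339.  19.]] [[220.2 243. ]]
scene 221 245 170 245
lever pad scene 291.73846153846154 190.15384615384616 [291.13212546 189.04792721] [291.03902511 184.2833885 ]
[[255, 0, 57, 57, 1686], [321, 0, 67, 103, 3054], [135, 7, 7, 5, 28], [78, 10, 10, 7, 39], [68, 19, 84, 84, 2402], [236, 23, 15, 19, 139], [195, 29, 27, 13, 61], [164, 45, 85, 130, 4814], [89, 50, 9, 13, 58], [286, 67, 11, 13, 67], [81, 72, 37, 42, 706], [117, 84, 11, 5, 36], [348, 96, 12, 9, 68], [229, 99, 27, 33, 631], [345, 105, 30, 29, 499], [262, 114, 17, 6, 56], [128, 120, 68, 39, 1285], [289, 120, 17, 7, 71], [287, 148, 21, 10, 57], [204, 169, 57, 77, 1713], [285, 181, 14, 8, 77], [294, 211, 27, 38, 611]]
```

```bash
python3 -c "
from station import manip
print(manip.sign_off())"
```

```text
the job is handed in; nothing more can be done
None
```

The teal splint is lying hollow side up and flat in the white tray. I handed the job in at about 22 s of the 58 s allowed; no verdict was reported.

- **Lever:** It took two presses. The shut fingertips sit about 37 mm behind the reported TCP (seen in the images, then confirmed by touching the mould rim at about 6 N). My first press was therefore too shallow and left the lever about half down. The second press reached the stop at about 26 N.
- **Splint:** I gripped it across 48 mm and lifted about 3 mm while levelling it slightly, to raise the heel clear. I then drew it 65 mm along its own axis. The wrist felt only about its weight throughout, so there was no sign of prying.
- **Placing:** The lever end touched the tray first and, for a moment while I found the floor, pressed it with about 20 N. I backed off, lowered the heel until both ends rested, opened the jaws partway and rose clear.

**Last checks:**
- The splint's edges match a flat pose in the tray to within 1–3 pixels, except the inner end of the gutter walls, which reads about 10 rows off.
- The lever pad is still fully down.
- The before/after scene comparison showed changes only at the arm and its shadow, the lever, the mould and the tray.
- The gripper was clear of everything when I handed in.

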